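# Clear the photo sheet and take the stone's picture

## Robot

A 7-joint arm with a two-finger parallel gripper is mounted at the origin on the work surface. World frame = base frame: x ahead of the robot, y to its left, z up, the work surface at z = 0. Lengths are in m, angles in rad, forces in N, time in s.
With the tool pointing down it reaches from about 0.4 to 0.85 m from the base axis. Payload 4.5 kg.
Tool frame: the origin (TCP) lies on the centre line of the jaws, within the pads' length; the fingertips stand ahead of it and the grasp point (between the pads) lies 6 mm ahead of it (r.tcp_to_tips is the x of the fingertips in the tool frame, in m); x points along the fingers, y is the direction in which the jaws open and shut, and the axes are right-handed (so a half turn about x gives the same grasp; the last joint's range is limited). The gripper opens to 88 mm and grips with 3 to 60 N. Pads are 18 mm wide; open, the fingers measure 123 mm over their backs; the gripper's body (75 mm by 187 mm) begins 45 mm behind the grasp point.
Start: joints at [-1.215, 0.689, -0.195, 1.565, 0.157, 0.902, -0.215], TCP at [0.198, 0.593, 0.229] pointing down, gripper open.
Joint ranges: [-3.01, 3.01], [-0.46, 2.08], [-1.47, 1.51], [0.13, 2.56], [-1, 4.14], [0.04, 2.09], [-2.66, 2.66]. Speed limits (rad/s): [2.57, 2.57, 3.14, 3.14, 3.14, 3.14, 3.14].

## Interface

Orientations are given as a unit quaternion [x, y, z, w].
In Python, from plant import r gives the robot as it stands.
- The arm moves only by the tool play_rows, never from a script. Its argument "targets" is a list of rows, each a list of 3 entries, a list of its own where there are three numbers: the turn, a rotation vector about the world's x, y, z in rad, then the shift along the world's x, y, z in units of 40 mm (1.0 is 40 mm), then the closure in counts, from 0 (fully open) to 255 (shut). A call has 1 to 5 rows; each row shifts and turns the commanded pose from where the row before left it; what a row does not reach is not made up. A row lasts 1/10 s, in which the tool goes at most 50 mm and 8.59 degrees, less where a joint would pass 70% of its speed; a pose out of reach is approached as far as the arm can. A call is refused whole if a number of a shift passes 1 or a number of a turn 0.15, either way. A call with a gripper value outside its range is refused whole. The fingers move at their own pace and stop on an object; "newtons" is the grip in N (left out, the last holds). Time passes only in rows, so rows that do not move let the fingers close. It gives the time, the measured TCP pose, the force and the opening at its end, in the units of the state.
- r.get_state(): the state, without advancing time (a new reading comes with each control period).
- r.snapshot(name): name is "side" or "top" or "wrist"; returns a dict with "color" (420x560x3 uint8, red, green, blue), "fx", "fy", "cx", "cy" (pixels), "cam_to_world" (4x4, takes a point from camera to world coordinates). Camera axes: x right, y up, looking along -z (the intrinsics and any distortion apply to the point x, -y, -z); pixel columns grow to the right and rows downward; lengths in m; the calibration is good to about 2 mm. The wrist camera is an equidistant fisheye: a pixel r from the principal point sees the ray r / f radians off the axis. A picture is of the moment at which its call begins. There is no depth.
- r.finish_job(): hands the job in, once; it reports no verdict.
The state is a dict: "clock": time; "q": joint angles; "qd": joint speeds; "joint_torque": joint torques, N m; "tool_pos": TCP position; "eef_rot": TCP orientation; "contact_force": force on the tool from outside, world axes, zero at the start; "moment": the same for the moment, N m; "opening": opening from 0.0 (shut) to 1.0 (fully open).
Only numpy, scipy, OpenCV 4.12 (cv2) and the standard library are available. Lean on these libraries where they do the work, as an engineer would, in place of code of your own. Each camera call takes 0.05 s, during which the arm holds its last target.

## Task

Get the shot of the painted stone: clear the stray terracotta pot and the marker right off the black photo sheet onto the desk, keeping the pot upright and leaving the stone on its plinth, the jar, the bottle and the pebble where they are. With the sheet clear, press the camera's shutter button half-way to its first click and hold it there for about a second to focus, then press it fully home and let go.

Things in the scene. Friction and masses are not known exactly. Their poses are not given: they have to be found in the camera images.
- photo_set: Fixed set: thin black sheet flat on the desk, 240 mm (its x) by 200 mm (its y), no step at the edges. Origin: sheet centre, desk height. At its -x end a fixed camera looks along +x: body x -189 to -151, y -56 to 56, z 35 to 95 mm; 54 mm wide lens, to x = -134; round foot 72 mm wide about x = -170.
- button_top (a point): Centre of the top face of the shutter button, a round metal cap 22 mm across on top of the camera, at photo_set x -170, y -36 mm, 109 mm above the desk and 14 mm above the camera's top when free. It is pressed straight down and springs back. Nothing else on the camera's top is higher than 98 mm.
- first_stage (a joint): First (light) stage of the shutter button, in m: 0 free, 0.004 at the first click. Starts to move at about 1 N and reaches its stop at about 3.3 N.
- second_stage (a joint): Second (stiff) stage of the same button, in m: 0 until the force passes about 7 N, 0.004 fully home at about 12.6 N. Total travel of the cap is first_stage + second_stage = 8 mm. A push of 4 to 6 N therefore rests at the first click.
- pot_center (a point): A small empty open terracotta pot, round, 76 mm across at its foot, 84 mm at its rim, 42 mm high, wall and floor 8 mm thick (mouth 68 mm wide), about 0.3 kg. This point is on its axis, 21 mm above its underside. It starts upright on the sheet and slides easily when pushed low; friction with the desk varies.
- marker_center (a point): A paint marker lying flat on the sheet: a rounded-square bar 126 mm long (along its x), 16 mm wide and 16 mm high, about 30 g; it does not roll. This point is its centre, 8 mm above the desk.
- marker_cap_end (a point): Point on the marker's axis 60 mm from its centre towards its cap (grey) end.
- marker_back_end (a point): Point on the marker's axis 60 mm from its centre towards its back (white) end.
- subject_center (a point): The painted stone to be photographed, standing on edge on a round wooden plinth (48 mm across); together 57 mm high, 0.22 kg, loose. This point is on its axis 28 mm above the desk. Must stay put.
- jar_center (a point): Bystander: a glass jar 68 mm across with brushes standing in it, 150 mm high over all (brushes spread no wider than the jar), 0.4 kg, loose. This point is on its axis 40 mm above the desk.
- bottle_center (a point): Bystander: a small round white paint bottle, 42 mm across, 82 mm high, 0.18 kg, loose. This point is on its axis 40 mm above the desk.
- pebble_center (a point): Bystander: a flat round pebble 52 mm across, 20 mm high, loose. This point is on its axis 10 mm above the desk.

How it is judged:
On the way, in this order (a step that is already met when the one before it is completed fails the run):
1. pot and marker lie clear of the sheet, on the desk, the pot upright ((x of pot_center in the frame of photo_set above 0.156 m or x of pot_center in the frame of photo_set below -0.156 m or y of pot_center in the frame of photo_set above 0.136 m or y of pot_center in the frame of photo_set below -0.136 m) and (x of marker_center in the frame of photo_set above 0.124 m or x of marker_center in the frame of photo_set below -0.124 m or y of marker_center in the frame of photo_set above 0.104 m or y of marker_center in the frame of photo_set below -0.104 m) and (x of marker_cap_end in the frame of photo_set above 0.124 m or x of marker_cap_end in the frame of photo_set below -0.124 m or y of marker_cap_end in the frame of photo_set above 0.104 m or y of marker_cap_end in the frame of photo_set below -0.104 m) and (x of marker_back_end in the frame of photo_set above 0.124 m or x of marker_back_end in the frame of photo_set below -0.124 m or y of marker_back_end in the frame of photo_set above 0.104 m or y of marker_back_end in the frame of photo_set below -0.104 m) and height (world z) of pot_center between 0.012 and 0.028 m and angle between pot_center's own z axis and vertical below 0.12 rad and height (world z) of marker_center between 0 and 0.016 m and linear speed of each of pot, marker below 0.03 m/s), for 0.2 s.
2. with the sheet clear, the shutter button is held at its first click for 0.4 s ((x of pot_center in the frame of photo_set above 0.156 m or x of pot_center in the frame of photo_set below -0.156 m or y of pot_center in the frame of photo_set above 0.136 m or y of pot_center in the frame of photo_set below -0.136 m) and (x of marker_center in the frame of photo_set above 0.124 m or x of marker_center in the frame of photo_set below -0.124 m or y of marker_center in the frame of photo_set above 0.104 m or y of marker_center in the frame of photo_set below -0.104 m) and (x of marker_cap_end in the frame of photo_set above 0.124 m or x of marker_cap_end in the frame of photo_set below -0.124 m or y of marker_cap_end in the frame of photo_set above 0.104 m or y of marker_cap_end in the frame of photo_set below -0.104 m) and (x of marker_back_end in the frame of photo_set above 0.124 m or x of marker_back_end in the frame of photo_set below -0.124 m or y of marker_back_end in the frame of photo_set above 0.104 m or y of marker_back_end in the frame of photo_set below -0.104 m) and value of joint first_stage above 0.0026 m and value of joint second_stage below 0.0014 m), for 0.4 s.
3. with the sheet clear, the shutter button is pressed fully home ((x of pot_center in the frame of photo_set above 0.156 m or x of pot_center in the frame of photo_set below -0.156 m or y of pot_center in the frame of photo_set above 0.136 m or y of pot_center in the frame of photo_set below -0.136 m) and (x of marker_center in the frame of photo_set above 0.124 m or x of marker_center in the frame of photo_set below -0.124 m or y of marker_center in the frame of photo_set above 0.104 m or y of marker_center in the frame of photo_set below -0.104 m) and (x of marker_cap_end in the frame of photo_set above 0.124 m or x of marker_cap_end in the frame of photo_set below -0.124 m or y of marker_cap_end in the frame of photo_set above 0.104 m or y of marker_cap_end in the frame of photo_set below -0.104 m) and (x of marker_back_end in the frame of photo_set above 0.124 m or x of marker_back_end in the frame of photo_set below -0.124 m or y of marker_back_end in the frame of photo_set above 0.104 m or y of marker_back_end in the frame of photo_set below -0.104 m) and value of joint second_stage above 0.0028 m), for 0.05 s.
At the end, for the whole second after the job is handed in: The pot stands upright on the desk with its foot off the sheet (axis at least 36 mm beyond an edge), the marker lies on the desk with its axis off the sheet (at least 4 mm beyond an edge), both at rest; the button is released; the stone has moved less than 12 mm and each bystander less than 20 mm (all of step 1 and value of joint each of first_stage, second_stage below 0.001 m and not (distance of subject_center from where it was at the start of the episode above 0.012 m) and not (distance of jar_center from where it was at the start of the episode above 0.02 m) and not (distance of bottle_center from where it was at the start of the episode above 0.02 m) and not (distance of pebble_center from where it was at the start of the episode above 0.02 m)); the robot touches nothing.
It fails at once if the picture is taken (button fully pressed) while the pot or marker is still on the sheet (value of joint second_stage above 0.002 m and not ((x of pot_center in the frame of photo_set above 0.156 m or x of pot_center in the frame of photo_set below -0.156 m or y of pot_center in the frame of photo_set above 0.136 m or y of pot_center in the frame of photo_set below -0.136 m) and (x of marker_center in the frame of photo_set above 0.124 m or x of marker_center in the frame of photo_set below -0.124 m or y of marker_center in the frame of photo_set above 0.104 m or y of marker_center in the frame of photo_set below -0.104 m) and (x of marker_cap_end in the frame of photo_set above 0.124 m or x of marker_cap_end in the frame of photo_set below -0.124 m or y of marker_cap_end in the frame of photo_set above 0.104 m or y of marker_cap_end in the frame of photo_set below -0.104 m) and (x of marker_back_end in the frame of photo_set above 0.124 m or x of marker_back_end in the frame of photo_set below -0.124 m or y of marker_back_end in the frame of photo_set above 0.104 m or y of marker_back_end in the frame of photo_set below -0.104 m))).
It fails at once if the painted stone is shifted by more than 12 mm or tipped (distance of subject_center from where it was at the start of the episode above 0.012 m or angle between subject_center's own z axis and vertical above 0.3 rad).
It fails at once if the pot is tipped over (angle between pot_center's own z axis and vertical above 0.5 rad).
It fails at once if a bystander is shifted by more than 20 mm or tipped (distance of any of jar_center, bottle_center, pebble_center from where it was at the start of the episode above 0.02 m or angle between any of jar_center, bottle_center, pebble_center's own z axis and vertical above 0.3 rad).
It also fails if it takes over 67 s, if anything falls off the work surface, if the arm or the gripper's body presses on something with over 40 N, if the wrist force passes 120 N, or if a joint passes its speed limit or range.

## Working session

There is one attempt and no reset: what is moved stays moved. The work goes in short steps, Python scripts to look and compute and a tool call to move; the robot and the scene stay as the last step left them, time stands still between calls to the robot, and variables do not carry over. Pictures are saved under pics/ and viewed, and the job is handed in when it is done.

Besides the shell and the picture viewer there is one more tool, called after "Emit:" as a command line: name --argument value ..., lists and objects as JSON in quotes. play_rows: Moves the arm, as the interface text tells. Its arguments: {"type":"object","properties":{"targets":{"type":"array","items":{"type":"array"}},"newtons":{"type":"number"}},"required":["targets"]}

```bash
ls; mkdir -p pics; python3 - <<'E'
from plant import r
import cv2, numpy as np, json
s=r.get_state(); print(s, r.tcp_to_tips)
cal={}
for n in ["side","top","wrist"]:
    d=r.snapshot(n); cv2.imwrite(f"pics/{n}0.png",d["color"][:,:,::-1])
    print(n,d["fx"],d["fy"],d["cx"],d["cy"],np.array(d["cam_to_world"]).round(4).tolist(),[k for k in d])
E
```

```text
pics
{'clock': 0.0, 'q': array([-1.21519293,  0.68999403, -0.19454011,  1.56629583,  0.15732719,
        0.90248588, -0.21511863]), 'qd': array([ 0.00127217, -0.00028471, -0.00053151,  0.00075221, -0.00037133,
       -0.0022746 , -0.00134923]), 'joint_torque': array([-6.22952375e-04, -5.27555609e+01, -1.26686241e+00, -1.53425574e+01,
       -5.25365816e-02,  6.44842381e-03,  1.84223713e-04]), 'tool_pos': array([0.19751606, 0.59231317, 0.22791728]), 'eef_rot': array([ 0.11262119,  0.6980342 , -0.11387988,  0.6979227 ]), 'contact_force': array([1.18965923, 0.3651981 , 0.77461005]), 'moment': array([0.02129963, 0.06156204, 0.03794559]), 'opening': 1.00147500482435} 0.025
side 483.575815597476 483.575815597476 276.6941317723309 213.35574728405385 [[0.9974, 0.0582, -0.0429, 0.5662], [-0.0721, 0.7667, -0.638, -0.4725], [-0.0042, 0.6394, 0.7688, 0.6532], [0.0, 0.0, 0.0, 1.0]] ['color', 'fx', 'fy', 'cx', 'cy', 'cam_to_world']
top 494.4195576338275 494.4195576338275 283.239238086279 213.96077292271164 [[-0.0235, 0.9974, -0.0685, 0.541], [-0.9989, -0.0262, -0.0376, -0.0192], [-0.0393, 0.0675, 0.9969, 0.8974], [0.0, 0.0, 0.0, 1.0]] ['color', 'fx', 'fy', 'cx', 'cy', 'cam_to_world']
wrist 325.19226210127806 325.19226210127806 280.34269629280664 204.70717561374022 [[0.3158, -0.8992, -0.3028, 0.1199], [0.9488, 0.2989, 0.1021, 0.619], [-0.0013, -0.3196, 0.9476, 0.3838], [0.0, 0.0, 0.0, 1.0]] ['color', 'fx', 'fy', 'cx', 'cy', 'cam_to_world']
```

View pics/top0.png

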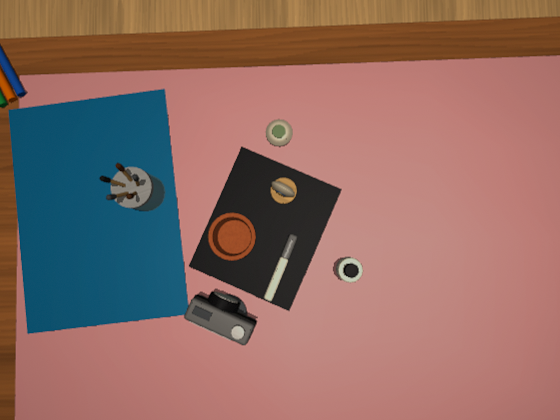

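View pics/side0.png

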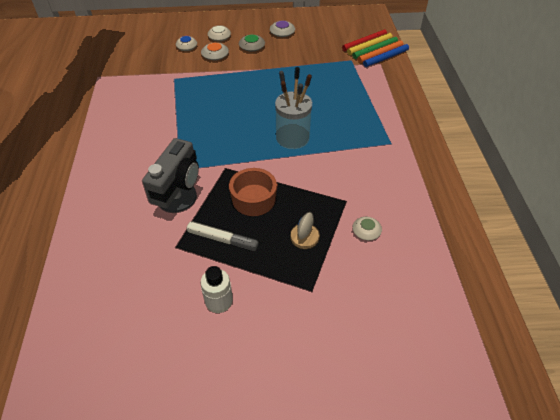

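The top view shows sheet corners at (242,148), (341,189), (289,310) and (190,267). The pot is at (232,236), and the marker runs from its cap end (292,237) to its back end (269,298). The stone is at (284,190), bottle (349,269), pebble (279,132), jar (131,187) and shutter button (238,333). Next I'll turn these into positions.

```bash
cat > h.py <<'E'
from plant import r
import numpy as np, cv2
def ray(d,u,v):
    M=np.array(d["cam_to_world"]); p=np.array([(u-d["cx"])/d["fx"],-(v-d["cy"])/d["fy"],-1.])
    return M[:3,3],M[:3,:3]@p
def at(d,u,v,z):
    o,k=ray(d,u,v); return o+k*(z-o[2])/k[2]
def proj(d,P):
    M=np.array(d["cam_to_world"]); p=M[:3,:3].T@(np.asarray(P)-M[:3,3])
    return np.array([d["cx"]+d["fx"]*p[0]/-p[2], d["cy"]-d["fy"]*p[1]/-p[2]])
E
python3 - <<'E'
from h import *
d=r.snapshot("top"); im=d["color"]
cv2.imwrite("pics/top0b.png",cv2.resize(im[120:350,170:380],None,fx=3,fy=3,interpolation=cv2.INTER_CUBIC)[:600,:,::-1])
# sheet mask
m=(im.max(2)<50).astype(np.uint8)
n,l,s,c=cv2.connectedComponentsWithStats(m)
C=np.array([at(d,*p,0)[:2] for p in [(242,148),(341,189),(289,310),(190,267)]])
print(C.round(4), [np.linalg.norm(C[i]-C[(i+1)%4]).round(4) for i in range(4)])
# corners: far-left(+x,+y), far-right(+x,-y), near-right(-x,-y), near-left(-x,+y)
L=np.array([[.12,.1],[.12,-.1],[-.12,-.1],[-.12,.1]])
z=(C[:,0]+1j*C[:,1]); w=L[:,0]+1j*L[:,1]
th=np.angle(((z-z.mean())*w.conj()).sum()); o=z.mean(); print("sheet",o,th)
def loc(P): q=(P[0]+1j*P[1]-o)*np.exp(-1j*th); return np.round([q.real,q.imag],4)
for n,u,v,h in [("pot",232,236,.042),("cap",292,237,.016),("back",269,298,.016),("stone plinth",284,190,.015),("bottle",349.5,270,.082),("pebble",279,132,.02),("jarrim",131,187,.09),("button",238,333,.109)]:
    P=at(d,u,v,h); print(n,P.round(4),loc(P))
b=o+np.exp(1j*th)*(-.170-.036j); print("btn model",b, proj(d,[b.real,b.imag,.109]))
s=r.snapshot("side"); print(proj(s,[b.real,b.imag,.109]))
E
```

```text
[[ 0.7265  0.0878]
 [ 0.6454 -0.0915]
 [ 0.4295  0.0084]
 [ 0.5103  0.1868]] [np.float64(0.1968), np.float64(0.2378), np.float64(0.1958), np.float64(0.2377)]
sheet (0.5779171929077374+0.04786409744097417j) -0.4287487774921098
pot [0.5637 0.103  0.042 ] [-0.0358  0.0443]
cap [ 0.56   -0.0006  0.016 ] [ 0.0039 -0.0515]
back [0.4532 0.0428 0.016 ] [-0.1113 -0.0565]
stone plinth [0.6447 0.0117 0.015 ] [ 0.0758 -0.0051]
bottle [ 0.5025 -0.0945  0.082 ] [-0.0094 -0.1609]
pebble [0.7494 0.018  0.02  ] [0.1683 0.0442]
jarrim [0.6481 0.2637 0.09  ] [-0.0259  0.2254]
button [0.4086 0.0864 0.109 ] [-0.17   -0.0353]
btn model (0.4083380710740165+0.08579721540014099j) [238.41290233 333.19017631]
[153.59574013 168.70700992]
```

View pics/top0b.png

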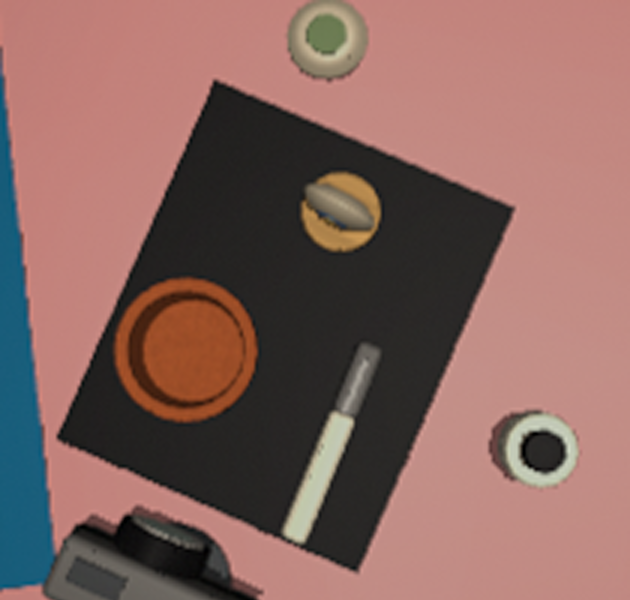

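```bash
cat >> h.py <<'E'
from scipy.spatial.transform import Rotation as R
O=0.5779+0.0479j; TH=-0.4287
def W(x,y): q=O+np.exp(1j*TH)*(x+1j*y); return np.array([q.real,q.imag])
def loc(P): q=(P[0]+1j*P[1]-O)*np.exp(-1j*TH); return np.round([q.real,q.imag],4)
def pose():
    s=r.get_state(); A=R.from_quat(s["eef_rot"]).as_matrix()
    yaw=np.degrees(np.arctan2(A[1,1],A[0,1]))
    print("t",round(s["clock"],2),"tcp",s["tool_pos"].round(4),"loc",loc(s["tool_pos"]),"toolx",A[:,0].round(3),"yaw",yaw.round(2),"F",s["contact_force"].round(2),"open",round(s["opening"],3),"q7",s["q"][6].round(2))
    return s,A,yaw
E
python3 - <<'E'
from h import *
s,A,y=pose()
d=r.snapshot("side"); t=r.snapshot("top")
p=at(t,232,236.3,.042); print("pot",p, proj(d,p), loc(p), "goal",W(.065,.155))
for a in [at(t,292,237,.016),at(t,269,298,.016)]: print(proj(d,a))
for n in [(170+371/3,120+345/3),(170+295/3,120+541/3)]: q=at(t,*n,.012); print("mark end",q,loc(q))
im=d["color"][140:280,130:340]; cv2.imwrite("pics/side0b.png",cv2.resize(im,None,fx=3.5,fy=3.5,interpolation=2)[:,:,::-1])
E
```

```text
t 0.25 tcp [0.1976 0.5927 0.2284] loc [-0.5724  0.3374] toolx [-0.    -0.001 -1.   ] yaw 71.57 F [ 0.39  0.21 -1.12] open 0.996 q7 -0.22
pot [0.56320552 0.10302182 0.042     ] [252.45387872 184.31423561] [-0.0363  0.044 ] goal [0.70144971 0.1618538 ]
[253.72548428 241.48131373]
[189.20152519 224.62080269]
mark end [ 0.56359881 -0.00358813  0.012     ] [ 0.0084 -0.0528]
mark end [0.44869278 0.04431821 0.012     ] [-0.116 -0.057]
```

View pics/side0b.png

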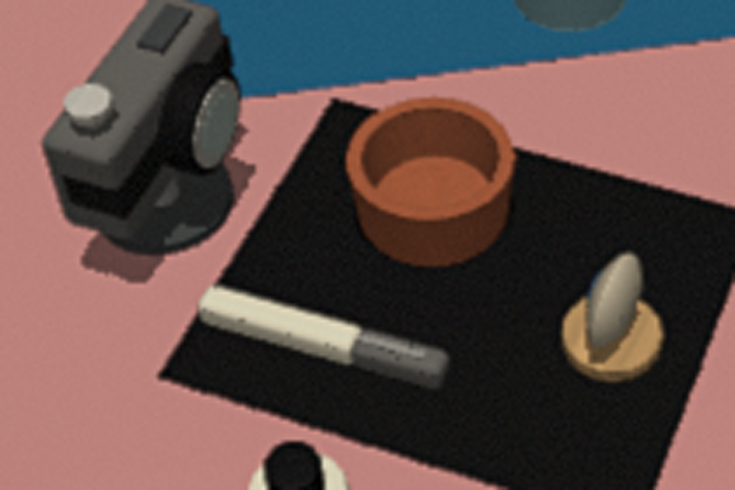

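Emit:
play_rows --targets '[[[0,0,-0.07],[0.7,-0.94,0],183],[[0,0,-0.07],[0.7,-0.94,0],183],[[0,0,-0.07],[0.7,-0.94,0],183],[[0,0,-0.07],[0.7,-0.94,0],183],[[0,0,-0.07],[0.7,-0.94,0],183]]' --newtons 15

```text
clock: 0.85
tool_pos: [0.3386, 0.4035, 0.2289]
eef_rot: [0.234, 0.667, -0.234, 0.667]
contact_force: [-0.4, 0.0, -0.2]
opening: 0.569
```

Emit:
play_rows --targets '[[[0,0,-0.07],[0.7,-0.94,0],183],[[0,0,-0.07],[0.7,-0.94,0],183],[[0,0,-0.07],[0.7,-0.94,0],183],[[0,0,-0.07],[0.7,-0.94,0],183],[[0,0,-0.07],[0.7,-0.94,0],183]]'

```text
clock: 1.35
tool_pos: [0.4787, 0.2154, 0.229]
eef_rot: [0.347, 0.616, -0.346, 0.616]
contact_force: [0.6, -0.3, -0.2]
opening: 0.282
```

```bash
python3 - <<'E'
from h import *
pose()
E
```

```text
t 1.35 tcp [0.4787 0.2154 0.229 ] loc [-0.1599  0.1111] toolx [ 0.001  0.    -1.   ] yaw 31.3 F [ 0.61 -0.32 -0.22] open 0.282 q7 -0.0
```

Emit:
play_rows --targets '[[[0,0,-0.05],[0.7,-0.94,0],183],[[0,0,-0.05],[0.7,-0.94,0],183],[[0,0,-0.04],[0.71,-0.93,0],183],[[0,0,0],[0,0,-1],183],[[0,0,0],[0,0,-1],183]]'

```text
clock: 1.85
tool_pos: [0.5644, 0.1026, 0.1488]
eef_rot: [0.39, 0.589, -0.388, 0.592]
contact_force: [0.7, 0.5, -0.0]
opening: 0.281
```

```bash
python3 - <<'E'
from h import *
pose()
for n in ["side","wrist"]:
    d=r.snapshot(n); cv2.imwrite(f"pics/{n}1.png",d["color"][:,:,::-1])
E
```

```text
t 1.85 tcp [0.5644 0.1026 0.1488] loc [-0.0351  0.0442] toolx [ 0.005  0.    -1.   ] yaw 23.21 F [ 0.75  0.51 -0.02] open 0.281 q7 0.12
```

View pics/side1.png

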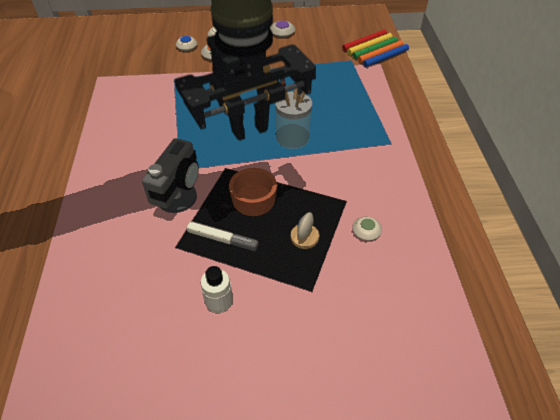

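View pics/wrist1.png

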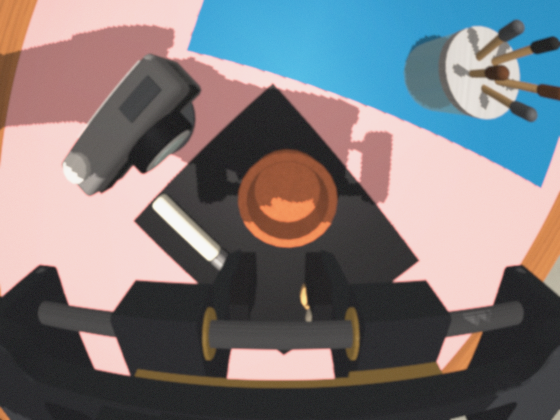

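The gripper is over the pot, whose rim is at (288,197) in the wrist view and (253,185) in the side view. I'll descend with the fingers inside the mouth.

Emit:
play_rows --targets '[[[0,0,0],[-0.03,0.01,-1],183],[[0,0,0],[0,0,-0.75],183]]'

```text
clock: 2.15
tool_pos: [0.5618, 0.1058, 0.0794]
eef_rot: [0.389, 0.591, -0.387, 0.592]
contact_force: [0.2, 0.2, 0.5]
opening: 0.283
```

```bash
python3 - <<'E'
from h import *
pose()
for n in ["side","wrist"]:
    d=r.snapshot(n); cv2.imwrite(f"pics/{n}2.png",d["color"][:,:,::-1])
    if n=="side": cv2.imwrite(f"pics/{n}2b.png",cv2.resize(d["color"][90:290,140:360,::-1],None,fx=3,fy=3))
E
```

```text
t 2.15 tcp [0.5618 0.1058 0.0794] loc [-0.0387  0.046 ] toolx [ 0.003  0.001 -1.   ] yaw 23.48 F [0.16 0.22 0.46] open 0.283 q7 0.11
```

View pics/side2b.png

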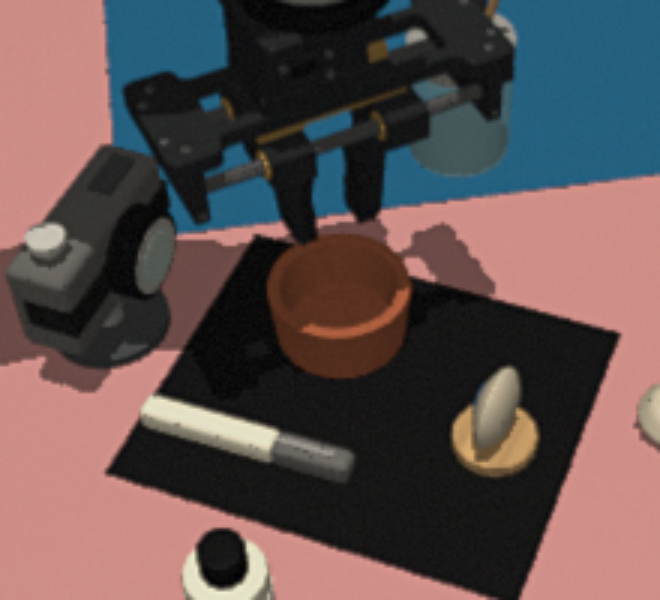

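View pics/wrist2.png

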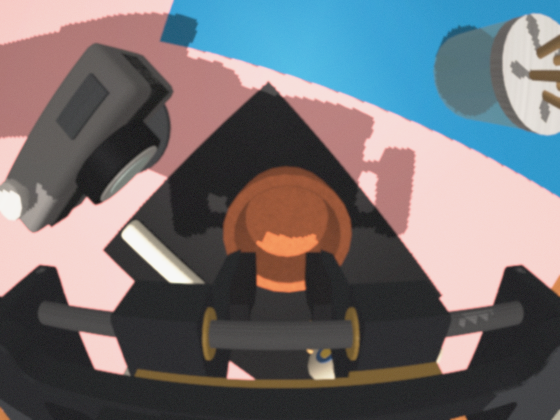

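Emit:
play_rows --targets '[[[0,0,0],[0,0,0],183]]'

```text
clock: 2.35
tool_pos: [0.5617, 0.1054, 0.0803]
eef_rot: [0.388, 0.591, -0.388, 0.592]
contact_force: [-0.2, -0.1, 0.1]
opening: 0.279
```

```bash
python3 - <<'E'
from h import *
s,A,y=pose()
d=r.snapshot("side")
for k in (-.022,.022): 
    P=s["tool_pos"]+A@[.025,k,0]; print((proj(d,P)-[140,90])*3)
for i in range(3): pose(); r.snapshot("side")
E
```

```text
t 2.35 tcp [0.5617 0.1054 0.0803] loc [-0.0387  0.0456] toolx [ 0.001  0.    -1.   ] yaw 23.46 F [-0.21 -0.1   0.09] open 0.279 q7 0.11
[298.55669239 277.22927338]
[368.04682747 251.16513874]
t 2.4 tcp [0.5623 0.1055 0.0809] loc [-0.0381  0.0459] toolx [ 0.003  0.001 -1.   ] yaw 23.45 F [ 0.12 -0.32  0.31] open 0.283 q7 0.11
t 2.45 tcp [0.5625 0.1055 0.0811] loc [-0.0379  0.046 ] toolx [ 0.004  0.001 -1.   ] yaw 23.45 F [0.09 0.37 0.06] open 0.277 q7 0.11
t 2.5 tcp [0.5624 0.1054 0.081 ] loc [-0.038   0.0459] toolx [ 0.004  0.001 -1.   ] yaw 23.44 F [ 0.39  0.78 -0.4 ] open 0.284 q7 0.11
```

```bash
python3 - <<'E'
from h import *
s,A,y=pose()
w=r.snapshot("wrist")
def fp(d,P):
    M=np.array(d["cam_to_world"]); p=M[:3,:3].T@(np.asarray(P)-M[:3,3]); X=np.array([p[0],-p[1],-p[2]])
    rr=np.hypot(X[0],X[1]); th=np.arctan2(rr,X[2]); return np.array([d["cx"]+d["fx"]*th*X[0]/rr, d["cy"]+d["fy"]*th*X[1]/rr])
M=np.array(w["cam_to_world"]); print("cam in tool", (A.T@(M[:3,3]-s["tool_pos"])).round(4), (A.T@M[:3,:3]).round(3).tolist())
for x in (0,.025,.05):
  for k in (-.012,-.03,.012,.03): print(x,k,fp(w,s["tool_pos"]+A@[x,k,0]).round(0))
print("pot rim centre",fp(w,[.5632,.103,.042]),[fp(w,[.5632+.042*np.cos(a),.103+.042*np.sin(a),.042]).round(0).tolist() for a in np.radians([23.4,113.4,203.4,293.4])])
d=r.snapshot("side"); im=d["color"].copy()
for x in (0,.025):
  for k in (-.012,.012): u=proj(d,s["tool_pos"]+A@[x,k,0]); im[int(u[1]),int(u[0])]=[255,255,0]
cv2.imwrite("pics/side3b.png",cv2.resize(im[70:230,170:340,::-1],None,fx=3.7,fy=3.7,interpolation=0))
d=r.snapshot("top"); cv2.imwrite("pics/top3.png",d["color"][:,:,::-1])
E
```

```text
t 2.55 tcp [0.5623 0.1053 0.0808] loc [-0.0381  0.0457] toolx [ 0.004  0.001 -1.   ] yaw 23.44 F [ 0.51 -0.51  0.56] open 0.283 q7 0.11
cam in tool [-0.1558  0.0011 -0.0828] [[-0.001, 0.319, -0.948], [1.0, -0.0, -0.001], [-0.0, -0.948, -0.319]]
0 -0.012 [256. 258.]
0 -0.03 [223. 258.]
0 0.012 [300. 258.]
0 0.03 [333. 258.]
0.025 -0.012 [259. 239.]
0.025 -0.03 [229. 239.]
0.025 0.012 [298. 239.]
0.025 0.03 [327. 239.]
0.05 -0.012 [261. 224.]
0.05 -0.03 [235. 223.]
0.05 0.012 [296. 224.]
0.05 0.03 [322. 223.]
pot rim centre [278.03974246 233.46455818] [[342.0, 233.0], [278.0, 170.0], [215.0, 233.0], [278.0, 288.0]]
```

View pics/side3b.png

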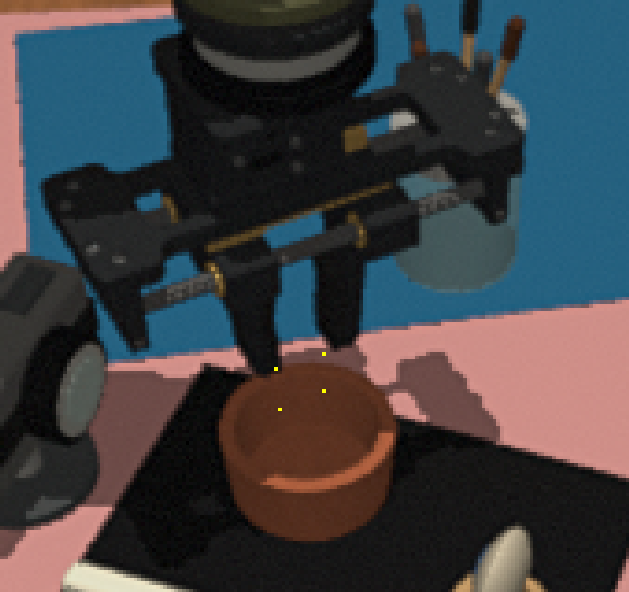

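View pics/top3.png

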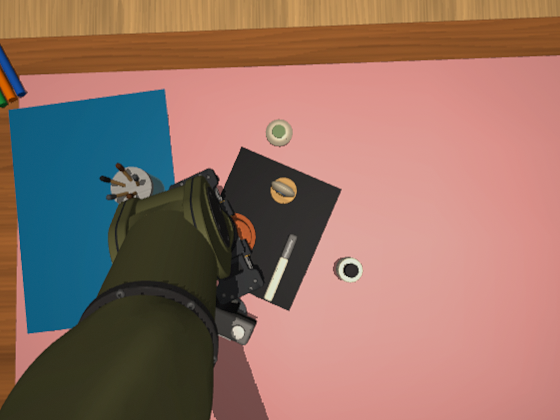

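```bash
python3 - <<'E'
from h import *
w=r.snapshot("wrist"); im=w["color"][150:330,180:380].astype(float)
im=255*(im/255)**.45
cv2.imwrite("pics/w4.png",cv2.resize(im.astype(np.uint8)[:,:,::-1],None,fx=3.3,fy=3.3,interpolation=2))
d=r.snapshot("side"); im=255*(d["color"][90:230,190:330]/255.)**.45
cv2.imwrite("pics/s4.png",cv2.resize(im.astype(np.uint8)[:,:,::-1],None,fx=4.2,fy=4.2,interpolation=2))
E
```

```text
(no output)
```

View pics/w4.png

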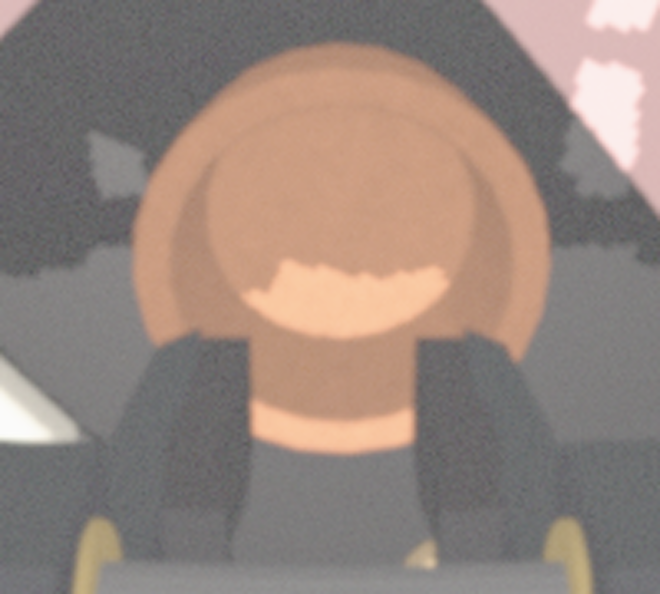

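View pics/s4.png

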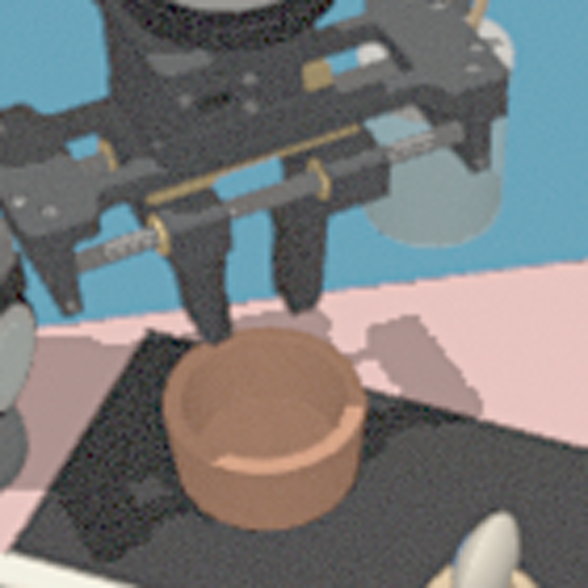

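```bash
python3 - <<'E'
from h import *
from scipy.optimize import least_squares
s,A,y=pose()
w=r.snapshot("wrist"); d=r.snapshot("side")
def fp(d,P):
    M=np.array(d["cam_to_world"]); p=M[:3,:3].T@(np.asarray(P)-M[:3,3]); X=np.array([p[0],-p[1],-p[2]])
    rr=np.hypot(X[0],X[1]); th=np.arctan2(rr,X[2]); return np.array([d["cx"]+d["fx"]*th*X[0]/rr, d["cy"]+d["fy"]*th*X[1]/rr])
for W_,S_ in [((281,252.4),(251.4,167.4)),]:
    f=lambda t: np.r_[fp(w,s["tool_pos"]+A@t)-W_, proj(d,s["tool_pos"]+A@t)-S_]
    o=least_squares(f,[0.02,0,0]); print(o.x.round(4),o.fun.round(2))
E
```

```text
t 2.8 tcp [0.5611 0.105  0.0793] loc [-0.039  0.045] toolx [ 0.001  0.    -1.   ] yaw 23.44 F [-0.68 -0.08 -0.72] open 0.281 q7 0.11
[ 0.0016  0.0018 -0.0025] [ 0.27  0.08 -0.84  0.22]
```

The side and wrist views both put the fingertips near the TCP, not 25 mm ahead of it. I'll descend carefully and use contact to settle it.

Emit:
play_rows --targets '[[[0,0,0],[0.04,-0.04,-0.5],183],[[0,0,0],[0,0,-0.4],183],[[0,0,0],[0,0,-0.1],183],[[0,0,0],[0,0,0],183]]'

```text
clock: 3.3
tool_pos: [0.562, 0.1033, 0.0382]
eef_rot: [0.388, 0.591, -0.388, 0.591]
contact_force: [-0.2, 0.7, -0.3]
opening: 0.282
```

```bash
python3 - <<'E'
from h import *
pose()
w=r.snapshot("wrist"); im=255*(w["color"][150:330,180:380]/255.)**.45
cv2.imwrite("pics/w5.png",cv2.resize(im.astype(np.uint8)[:,:,::-1],None,fx=3.3,fy=3.3,interpolation=2))
d=r.snapshot("side"); im=255*(d["color"][90:230,190:330]/255.)**.45
cv2.imwrite("pics/s5.png",cv2.resize(im.astype(np.uint8)[:,:,::-1],None,fx=4.2,fy=4.2,interpolation=2))
E
```

```text
t 3.3 tcp [0.562  0.1033 0.0382] loc [-0.0375  0.0437] toolx [-0.001 -0.    -1.   ] yaw 23.44 F [-0.17  0.67 -0.35] open 0.282 q7 0.11
```

View pics/w5.png

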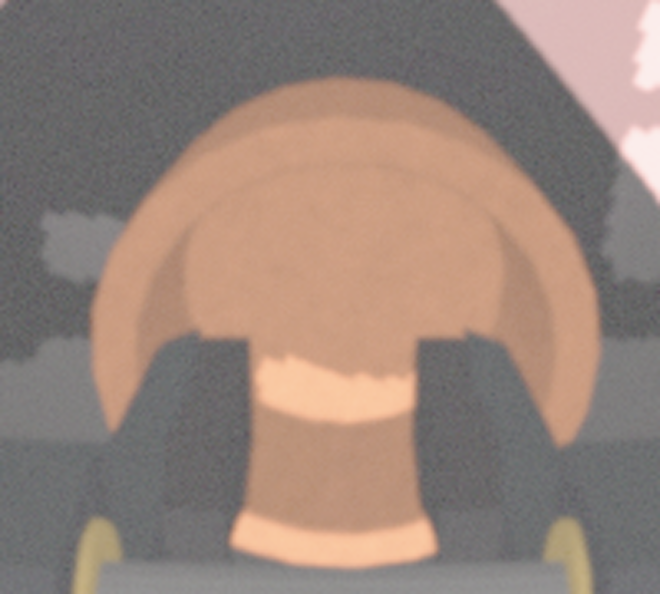

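View pics/s5.png

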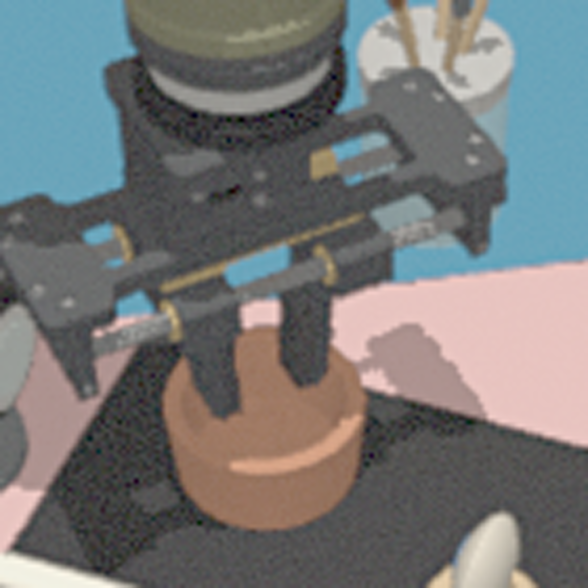

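Emit:
play_rows --targets '[[[0,0,0],[0,0,-0.1],183],[[0,0,0],[0,0,0],183],[[0,0,0],[0,0,0],183]]'

```text
clock: 3.7
tool_pos: [0.5626, 0.1034, 0.035]
eef_rot: [0.388, 0.591, -0.388, 0.591]
contact_force: [-0.7, 0.8, -0.5]
opening: 0.285
```

Emit:
play_rows --targets '[[[0,0,0],[0,0,-0.1],183],[[0,0,0],[0,0,0],183],[[0,0,0],[0,0,0],183]]'

```text
clock: 4.0
tool_pos: [0.5624, 0.1034, 0.0306]
eef_rot: [0.388, 0.591, -0.388, 0.591]
contact_force: [-0.2, -0.4, -0.1]
opening: 0.28
```

Emit:
play_rows --targets '[[[0,0,0],[0,0,-0.1],183],[[0,0,0],[0,0,0],183],[[0,0,0],[0,0,0],183]]'

```text
clock: 4.3
tool_pos: [0.5624, 0.1034, 0.0266]
eef_rot: [0.388, 0.591, -0.388, 0.591]
contact_force: [0.4, 0.9, 0.1]
opening: 0.286
```

Emit:
play_rows --targets '[[[0,0,0],[0,0,-0.1],183],[[0,0,0],[0,0,0],183],[[0,0,0],[0,0,0],183]]'

```text
clock: 4.6
tool_pos: [0.5624, 0.1033, 0.0226]
eef_rot: [0.388, 0.591, -0.388, 0.591]
contact_force: [-0.4, -0.1, 0.2]
opening: 0.284
```

No contact at TCP z 0.0226, so the tips really are near the TCP. I'll go 4 mm lower, then drag the pot.

Emit:
play_rows --targets '[[[0,0,0],[0,0,-0.1],183],[[0,0,0],[0.1,0.04,0],183],[[0,0,0],[0.2,0.08,0],183],[[0,0,0],[0.2,0.08,0],183],[[0,0,0],[0,0,0],183]]'

```text
clock: 5.1
tool_pos: [0.5845, 0.1123, 0.0188]
eef_rot: [0.389, 0.591, -0.387, 0.592]
contact_force: [-0.1, 0.4, 0.2]
opening: 0.282
```

```bash
python3 - <<'E'
from h import *
pose()
d=r.snapshot("side"); cv2.imwrite("pics/s6.png",d["color"][:,:,::-1])
E
```

```text
t 5.1 tcp [0.5845 0.1123 0.0188] loc [-0.0208  0.0613] toolx [ 0.003  0.001 -1.   ] yaw 23.46 F [-0.1   0.39  0.24] open 0.282 q7 0.11
```

View pics/s6.png

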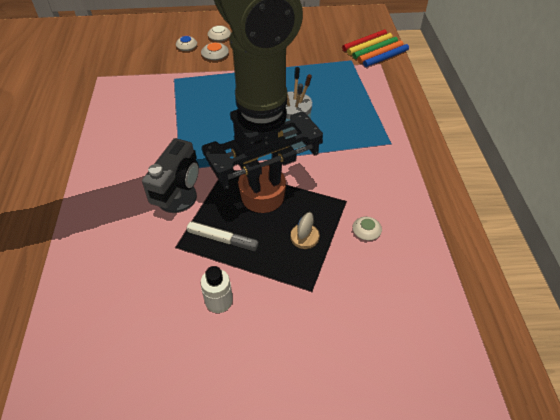

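The pot (about (263,190)) is sliding upright with the fingers, so I'll carry on.

Emit:
play_rows --targets '[[[0,0,0],[0.2,0.08,0],183],[[0,0,0],[0.3,0.125,0],183],[[0,0,0],[0.3,0.125,0],183],[[0,0,0],[0.3,0.125,0],183],[[0,0,0],[0.3,0.125,0],183]]'

```text
clock: 5.65
tool_pos: [0.6382, 0.1344, 0.0187]
eef_rot: [0.387, 0.592, -0.389, 0.591]
contact_force: [-2.7, -0.8, 1.3]
opening: 0.281
```

Emit:
play_rows --targets '[[[0,0,0],[0.3,0.125,0],183],[[0,0,0],[0.3,0.125,0],183],[[0,0,0],[0.3,0.125,0],183],[[0,0,0],[0.3,0.125,0],183],[[0,0,0],[0.2,0.08,0],183]]'

```text
clock: 6.15
tool_pos: [0.6947, 0.1579, 0.0187]
eef_rot: [0.388, 0.591, -0.388, 0.591]
contact_force: [-1.8, -0.2, 1.8]
opening: 0.283
```

Emit:
play_rows --targets '[[[0,0,0],[0.15,0.08,0],183],[[0,0,0],[0,0,0],183],[[0,0,0],[0,0,0],183]]'

```text
clock: 6.45
tool_pos: [0.7009, 0.1613, 0.0188]
eef_rot: [0.388, 0.591, -0.388, 0.591]
contact_force: [-0.5, 0.8, -0.2]
opening: 0.282
```

```bash
python3 - <<'E'
from h import *
pose()
d=r.snapshot("side"); cv2.imwrite("pics/s7.png",d["color"][:,:,::-1])
E
```

```text
t 6.45 tcp [0.7009 0.1613 0.0188] loc [0.0647 0.1543] toolx [ 0.001  0.001 -1.   ] yaw 23.44 F [-0.51  0.85 -0.17] open 0.282 q7 0.1
```

View pics/s7.png

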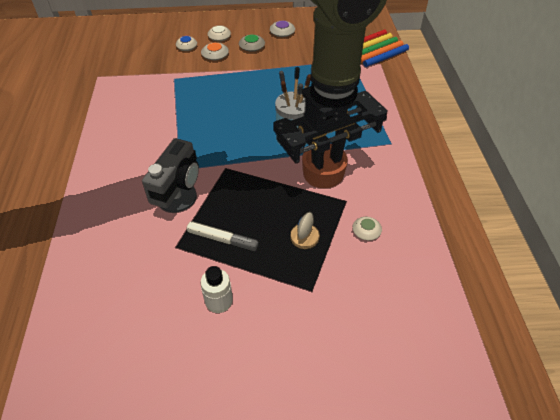

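The pot (at (325,165)) is upright and well off the sheet. Next I'll lift straight out and go to the marker.

Emit:
play_rows --targets '[[[0,0,0],[-0.06,-0.025,0.1],183],[[0,0,0],[0,0,1],183],[[0,0,0],[0,0,1],183],[[0,0,0],[0,0,1],183],[[0,0,0.11],[-0.76,-0.47,0.2],170]]'

```text
clock: 7.0
tool_pos: [0.674, 0.1453, 0.1569]
eef_rot: [0.358, 0.609, -0.349, 0.616]
contact_force: [0.5, -0.6, 1.0]
opening: 0.327
```

Emit:
play_rows --targets '[[[0,0,0.11],[-0.76,-0.47,0],150],[[0,0,0.11],[-0.76,-0.47,0],150],[[0,0,0.11],[-0.76,-0.47,0],150],[[0,0,0.11],[-0.76,-0.47,0],150],[[0,0,0.11],[-0.76,-0.47,0],150]]'

```text
clock: 7.5
tool_pos: [0.5144, 0.0464, 0.1515]
eef_rot: [0.174, 0.685, -0.174, 0.686]
contact_force: [0.8, 0.2, 0.2]
opening: 0.413
```

Emit:
play_rows --targets '[[[0,0,0.11],[-0.74,-0.47,0],150],[[0,0,0],[0,0,-1],150],[[0,0,0],[0,0,0],150]]'

```text
clock: 7.8
tool_pos: [0.4833, 0.0273, 0.1088]
eef_rot: [0.137, 0.695, -0.139, 0.692]
contact_force: [-0.3, 0.3, 0.1]
opening: 0.409
```

```bash
python3 - <<'E'
from h import *
s,A,y=pose()
print("target",W(-.075,-.0556))
d=r.snapshot("side"); cv2.imwrite("pics/s8.png",d["color"][:,:,::-1])
w=r.snapshot("wrist"); cv2.imwrite("pics/w8.png",w["color"][:,:,::-1])
E
```

```text
t 7.8 tcp [0.4833 0.0273 0.1088] loc [-0.0775 -0.058 ] toolx [-0.006 -0.001 -1.   ] yaw 67.51 F [-0.29  0.28  0.14] open 0.409 q7 0.69
target [0.48657468 0.02850808]
```

View pics/s8.png

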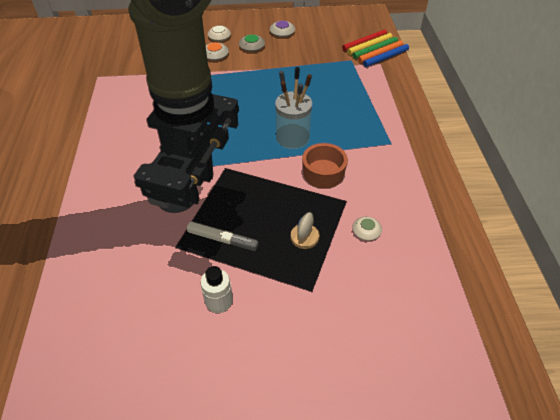

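View pics/w8.png

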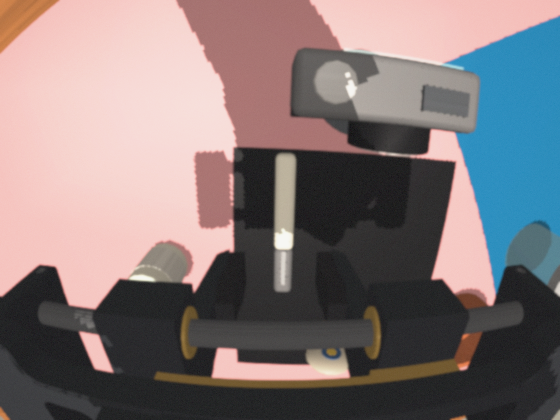

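The marker at (284,220) in the wrist view is centred between the fingers and aligned with them. I'll lower and grip it.

Emit:
play_rows --targets '[[[0,0,0],[0.02,0.045,-0.9],150],[[0,0,0],[0,0,-0.9],150],[[0,0,0],[0,0,-0.3],150],[[0,0,0],[0,0,-0.25],150],[[0,0,0],[0,0,0],150]]'

```text
clock: 8.4
tool_pos: [0.4874, 0.0305, 0.0169]
eef_rot: [0.138, 0.693, -0.137, 0.694]
contact_force: [0.3, -0.1, -0.3]
opening: 0.413
```

```bash
python3 - <<'E'
from h import *
s,A,y=pose()
d=r.snapshot("side"); cv2.imwrite("pics/s9.png",cv2.resize(d["color"][120:320,120:340,::-1],None,fx=3,fy=3))
E
```

```text
t 8.4 tcp [0.4874 0.0305 0.0169] loc [-0.0751 -0.0534] toolx [ 0.  0. -1.] yaw 67.58 F [ 0.26 -0.05 -0.26] open 0.413 q7 0.64
```

View pics/s9.png

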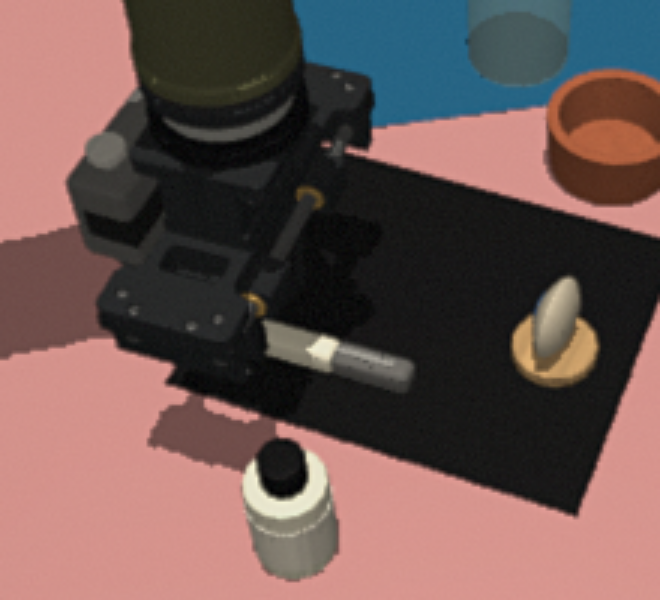

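Emit:
play_rows --targets '[[[0,0,0],[0,0,-0.2],150],[[0,0,0],[0,0,0],150],[[0,0,0],[0,0,0],255],[[0,0,0],[0,0,0],255],[[0,0,0],[0,0,0],255]]' --newtons 20

```text
clock: 8.95
tool_pos: [0.487, 0.0301, 0.009]
eef_rot: [0.138, 0.693, -0.138, 0.694]
contact_force: [-0.6, 0.1, -0.1]
opening: 0.162
```

Emit:
play_rows --targets '[[[0,0,0],[0,0,0],255],[[0,0,0],[0,0,0],255],[[0,0,0],[0,0,0.3],255],[[0,0,0],[0,0,0.45],255],[[0,0,0],[0,0,0],255]]'

```text
clock: 9.45
tool_pos: [0.488, 0.0302, 0.0408]
eef_rot: [0.138, 0.692, -0.137, 0.695]
contact_force: [0.5, 0.1, -0.0]
opening: 0.001
```

```bash
python3 - <<'E'
from h import *
s,A,y=pose()
d=r.snapshot("side"); cv2.imwrite("pics/s10.png",cv2.resize(d["color"][120:320,120:340,::-1],None,fx=3,fy=3))
d=r.snapshot("wrist"); cv2.imwrite("pics/w10.png",d["color"][:,:,::-1])
E
```

```text
t 9.45 tcp [0.488  0.0302 0.0408] loc [-0.0744 -0.0535] toolx [ 0.003  0.001 -1.   ] yaw 67.53 F [ 0.54  0.14 -0.02] open 0.001 q7 0.65
```

View pics/s10.png

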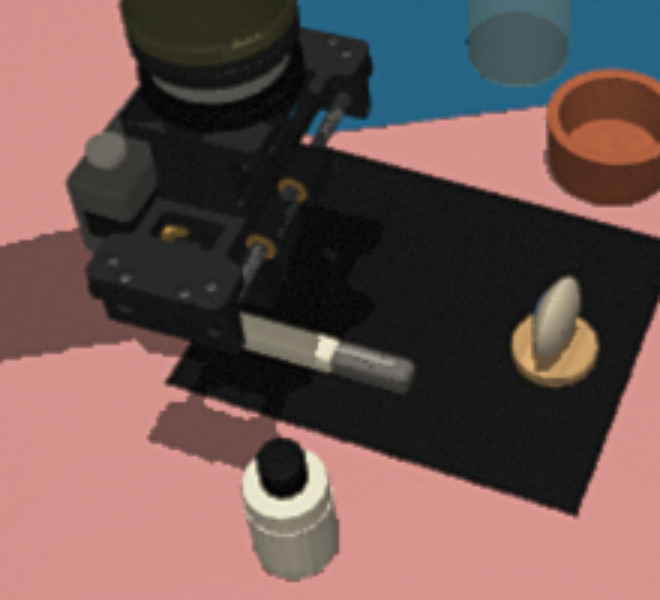

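View pics/w10.png

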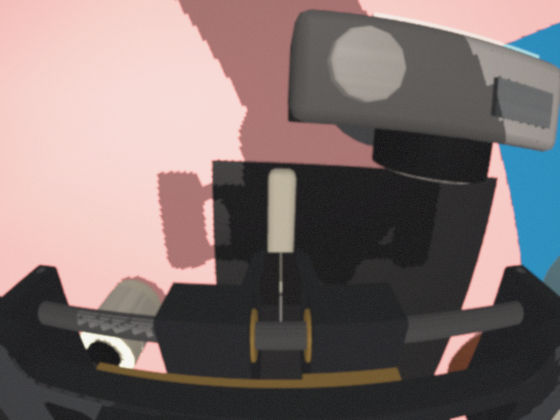

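The jaws closed on nothing, so the tips passed over the marker. The fingers therefore sit higher than the TCP reading suggests. I'll reopen and feel down for the desk in small steps.

Emit:
play_rows --targets '[[[0,0,0],[0,0,0],150],[[0,0,0],[0,0,0],150],[[0,0,0],[0,0,0],150],[[0,0,0],[0,0,-0.6],150],[[0,0,0],[0,0,-0.2],150]]'

```text
clock: 10.05
tool_pos: [0.4862, 0.0302, 0.0054]
eef_rot: [0.137, 0.694, -0.138, 0.693]
contact_force: [0.1, -1.0, -0.5]
opening: 0.407
```

Emit:
play_rows --targets '[[[0,0,0],[0,0,-0.1],150],[[0,0,0],[0,0,0],150],[[0,0,0],[0,0,0],150]]'

```text
clock: 10.35
tool_pos: [0.487, 0.0301, 0.003]
eef_rot: [0.138, 0.694, -0.138, 0.694]
contact_force: [-0.1, 0.6, 0.6]
opening: 0.411
```

Emit:
play_rows --targets '[[[0,0,0],[0,0,-0.08],150],[[0,0,0],[0,0,0],150]]'

```text
clock: 10.55
tool_pos: [0.487, 0.0301, -0.0003]
eef_rot: [0.138, 0.693, -0.138, 0.694]
contact_force: [0.4, -0.6, -0.1]
opening: 0.413
```

Emit:
play_rows --targets '[[[0,0,0],[0,0,-0.08],150],[[0,0,0],[0,0,0],150]]'

```text
clock: 10.75
tool_pos: [0.4868, 0.0301, -0.0038]
eef_rot: [0.138, 0.694, -0.138, 0.694]
contact_force: [0.2, 0.3, 0.5]
opening: 0.411
```

Emit:
play_rows --targets '[[[0,0,0],[0,0,-0.08],150],[[0,0,0],[0,0,0],150]]'

```text
clock: 10.95
tool_pos: [0.4867, 0.0302, -0.0072]
eef_rot: [0.138, 0.694, -0.138, 0.693]
contact_force: [-0.5, -0.5, -0.1]
opening: 0.41
```

```bash
python3 - <<'E'
from h import *
s,A,y=pose()
d=r.snapshot("side"); cv2.imwrite("pics/s11.png",cv2.resize(d["color"][120:320,120:340,::-1],None,fx=3,fy=3))
d=r.snapshot("wrist"); cv2.imwrite("pics/w11.png",d["color"][:,:,::-1])
E
```

```text
t 10.95 tcp [ 0.4867  0.0302 -0.0072] loc [-0.0756 -0.054 ] toolx [-0.  0. -1.] yaw 67.56 F [-0.45 -0.48 -0.08] open 0.41 q7 0.63
```

View pics/s11.png

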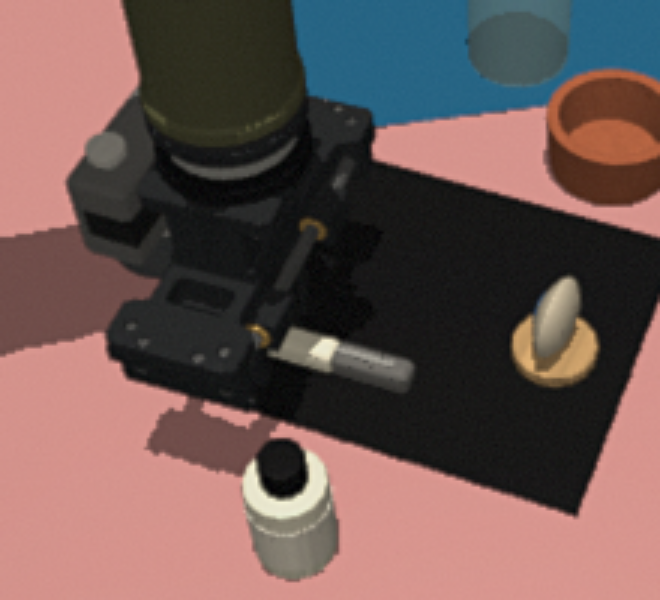

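View pics/w11.png

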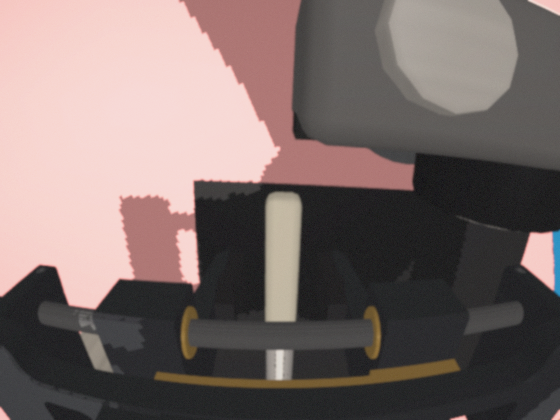

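Emit:
play_rows --targets '[[[0,0,0],[0,0,-0.08],150],[[0,0,0],[0,0,0],150]]'

```text
clock: 11.25
tool_pos: [0.4871, 0.0302, -0.0095]
eef_rot: [0.138, 0.693, -0.138, 0.694]
contact_force: [-0.2, -0.6, 7.1]
opening: 0.405
```

Emit:
play_rows --targets '[[[0,0,0],[0,0,-0.08],150],[[0,0,0],[0,0,0],150]]'

```text
clock: 11.45
tool_pos: [0.4871, 0.0301, -0.0097]
eef_rot: [0.138, 0.693, -0.137, 0.695]
contact_force: [-4.3, 0.3, 41.9]
opening: 0.415
```

Emit:
play_rows --targets '[[[0,0,0],[0,0,-0.06],150],[[0,0,0],[0,0,0],150]]'

```text
clock: 11.65
tool_pos: [0.4871, 0.0301, -0.0098]
eef_rot: [0.138, 0.692, -0.137, 0.695]
contact_force: [-7.8, 1.7, 68.8]
opening: 0.411
```

Desk contact is at a TCP reading of about -0.0095 (the force rose to 69 N, which is firmer than intended). I'll back off now and grip.

Emit:
play_rows --targets '[[[0,0,0],[0,0,0.21],150],[[0,0,0],[0,0,0],150]]'

```text
clock: 11.85
tool_pos: [0.4877, 0.0303, -0.0059]
eef_rot: [0.138, 0.693, -0.137, 0.694]
contact_force: [-0.7, 0.1, 0.7]
opening: 0.411
```

Emit:
play_rows --targets '[[[0,0,0],[0,0,0],255],[[0,0,0],[0,0,0],255],[[0,0,0],[0,0,0],255],[[0,0,0],[0,0,0],255],[[0,0,0],[0,0,0],255]]'

```text
clock: 12.35
tool_pos: [0.4866, 0.0301, -0.0077]
eef_rot: [0.138, 0.694, -0.138, 0.693]
contact_force: [0.5, -0.1, -0.1]
opening: 0.18
```

Gripped (opening 0.18, i.e. 16 mm). I'll lift the marker, carry it past the sheet's -y edge, and check.

Emit:
play_rows --targets '[[[0,0,0],[0,0,0.4],255],[[0,0,0],[0,0,0.2],255],[[0,0,0],[-0.37,-0.42,0],255],[[0,0,0],[-0.37,-0.42,0],255],[[0,0,0],[-0.38,-0.41,0],255]]'

```text
clock: 12.85
tool_pos: [0.4491, -0.0136, 0.018]
eef_rot: [0.137, 0.695, -0.14, 0.691]
contact_force: [-0.8, -0.2, -0.9]
opening: 0.178
```

```bash
python3 - <<'E'
from h import *
s,A,y=pose()
d=r.snapshot("side"); cv2.imwrite("pics/s12.png",cv2.resize(d["color"][120:320,120:340,::-1],None,fx=3,fy=3))
d=r.snapshot("wrist"); cv2.imwrite("pics/w12.png",d["color"][:,:,::-1])
E
```

```text
t 12.85 tcp [ 0.4491 -0.0136  0.018 ] loc [-0.0916 -0.1095] toolx [-0.006 -0.003 -1.   ] yaw 67.43 F [-0.83 -0.21 -0.93] open 0.178 q7 0.42
```

View pics/s12.png

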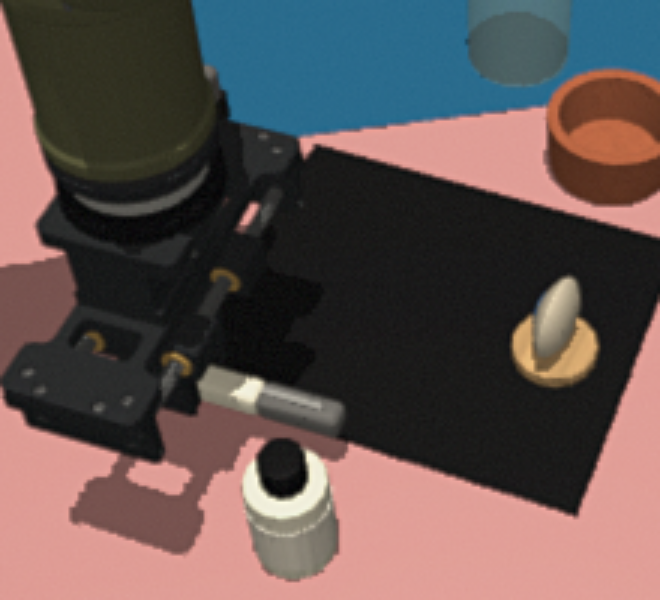

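View pics/w12.png

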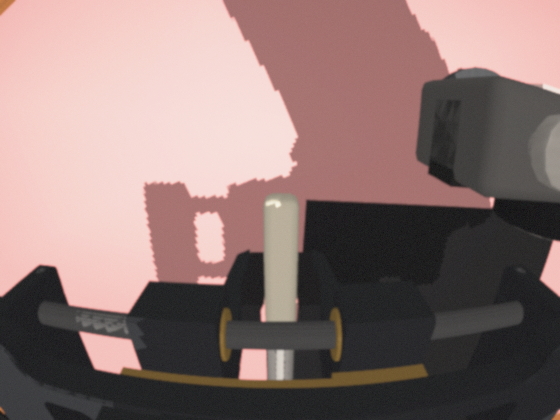

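The marker is held level and just past the sheet edge. I'll let it settle, then lower.

Emit:
play_rows --targets '[[[0,0,0],[0,0,0],255],[[0,0,0],[0,0,0],255]]'

```text
clock: 13.15
tool_pos: [0.4523, -0.0107, 0.0179]
eef_rot: [0.137, 0.694, -0.138, 0.693]
contact_force: [0.0, -0.4, 0.5]
opening: 0.181
```

```bash
python3 - <<'E'
from h import *
s,A,y=pose()
d=r.snapshot("top"); cv2.imwrite("pics/t12.png",d["color"][:,:,::-1])
E
```

```text
t 13.15 tcp [ 0.4523 -0.0107  0.0179] loc [-0.0898 -0.1055] toolx [-0.002  0.    -1.   ] yaw 67.57 F [ 0.04 -0.4   0.51] open 0.181 q7 0.43
```

View pics/t12.png

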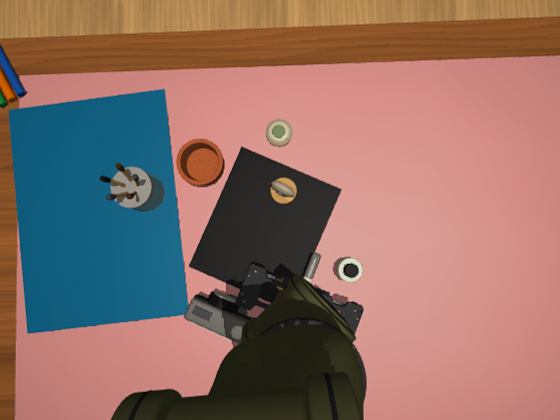

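Emit:
play_rows --targets '[[[0,0,0],[-0.13,-0.1,0],255],[[0,0,0],[-0.13,-0.11,0],255],[[0,0,0],[0,0,-0.3],255],[[0,0,0],[0,0,-0.3],255],[[0,0,0],[0,0,0],255]]'

```text
clock: 13.7
tool_pos: [0.4436, -0.0185, 0.0044]
eef_rot: [0.135, 0.698, -0.139, 0.69]
contact_force: [-0.0, 0.1, -0.1]
opening: 0.18
```

```bash
python3 - <<'E'
from h import *
s,A,y=pose()
E
```

```text
t 13.7 tcp [ 0.4436 -0.0185  0.0044] loc [-0.0945 -0.1162] toolx [-0.012 -0.003 -1.   ] yaw 67.68 F [-0.04  0.12 -0.07] open 0.18 q7 -0.38
```

```bash
python3 - <<'E'
from h import *
s,A,y=pose(); print(s["q"].round(2),s["qd"].round(2))
E
```

```text
t 13.7 tcp [ 0.4436 -0.0185  0.0044] loc [-0.0945 -0.1162] toolx [-0.012 -0.003 -1.   ] yaw 67.68 F [-0.04  0.12 -0.07] open 0.18 q7 -0.38
[-0.01  0.92 -0.08  2.23  1.5   0.07 -0.38] [-0.01 -0.02  0.02  0.01 -0.22 -0.02  0.22]
```

Emit:
play_rows --targets '[[[0,0,0],[0,0,0],255],[[0,0,0],[0,0,0],255]]'

```text
clock: 13.9
tool_pos: [0.4436, -0.0189, 0.0052]
eef_rot: [0.136, 0.697, -0.14, 0.69]
contact_force: [-0.2, -0.4, -0.4]
opening: 0.176
```

```bash
python3 - <<'E'
from h import *
s,A,y=pose(); print(s["q"].round(2),s["qd"].round(2))
E
```

```text
t 13.9 tcp [ 0.4436 -0.0189  0.0052] loc [-0.0944 -0.1165] toolx [-0.012 -0.003 -1.   ] yaw 67.55 F [-0.19 -0.39 -0.4 ] open 0.176 q7 -0.38
[-0.01  0.92 -0.08  2.23  1.5   0.07 -0.38] [ 0.   -0.    0.    0.    0.02  0.   -0.02]
```

The wrist joint is at its limit here (q6 = 0.07), which stops the descent. A slight tilt of the tool should free it.

Emit:
play_rows --targets '[[[0,0.05,0],[0,0,0],255],[[0,0,0],[0,0,-0.12],255],[[0,0,0],[0,0,-0.1],255],[[0,0,0],[0,0,0],255]]'

```text
clock: 14.3
tool_pos: [0.4483, -0.0213, -0.0058]
eef_rot: [0.132, 0.702, -0.143, 0.685]
contact_force: [-0.0, 0.2, -0.9]
opening: 0.175
```

```bash
python3 - <<'E'
from h import *
s,A,y=pose(); print(s["q"].round(2),s["qd"].round(2))
d=r.snapshot("side"); cv2.imwrite("pics/s13.png",cv2.resize(d["color"][120:320,120:340,::-1],None,fx=3,fy=3))
E
```

```text
t 14.3 tcp [ 0.4483 -0.0213 -0.0058] loc [-0.0892 -0.1168] toolx [-0.027 -0.011 -1.   ] yaw 67.52 F [-0.05  0.22 -0.95] open 0.175 q7 -0.23
[ 0.05  0.95 -0.17  2.19  1.35  0.15 -0.23] [ 0.   -0.01 -0.01  0.01 -0.02  0.02  0.02]
```

View pics/s13.png

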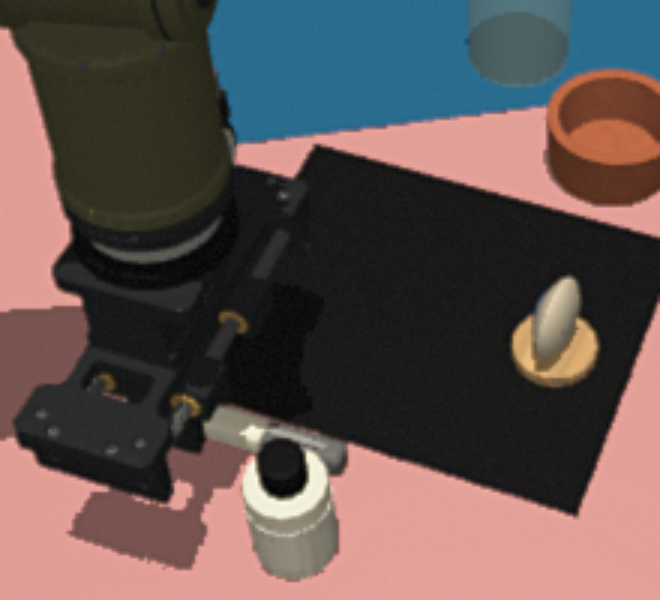

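The marker is just above the desk at local y ≈ -0.117. I'll release it and rise.

Emit:
play_rows --targets '[[[0,0,0],[0,0,0],170],[[0,0,0],[0,0,0],170],[[0,0,0],[0,0,0],170],[[0,0,0],[0.05,0.02,0.3],170],[[0,0,0],[0.1,0.05,0.8],170]]'

```text
clock: 14.85
tool_pos: [0.4527, -0.0185, 0.0374]
eef_rot: [0.131, 0.704, -0.144, 0.683]
contact_force: [0.8, 0.7, -0.1]
opening: 0.334
```

Emit:
play_rows --targets '[[[0,0,0],[0.3,0,1],170],[[0,0,0],[0.4,0,1],170],[[0,0,0],[0,0,1],200],[[0,-0.03,0],[0,0,0.5],255],[[0,0,0],[0,0,0],255]]'

```text
clock: 15.35
tool_pos: [0.4831, -0.0185, 0.1808]
eef_rot: [0.135, 0.69, -0.141, 0.697]
contact_force: [0.1, -0.3, 0.0]
opening: 0.085
```

```bash
python3 - <<'E'
from h import *
s,A,y=pose(); print(s["q"].round(2))
for n in ["side","top"]:
    d=r.snapshot(n); cv2.imwrite(f"pics/{n}14.png",d["color"][:,:,::-1])
E
```

```text
t 15.35 tcp [ 0.4831 -0.0185  0.1808] loc [-0.0586 -0.0998] toolx [ 0.008 -0.011 -1.   ] yaw 67.48 F [ 0.11 -0.33  0.05] open 0.085 q7 0.4
[ 0.38  0.66 -0.71  2.03  0.69  0.7   0.4 ]
```

View pics/side14.png

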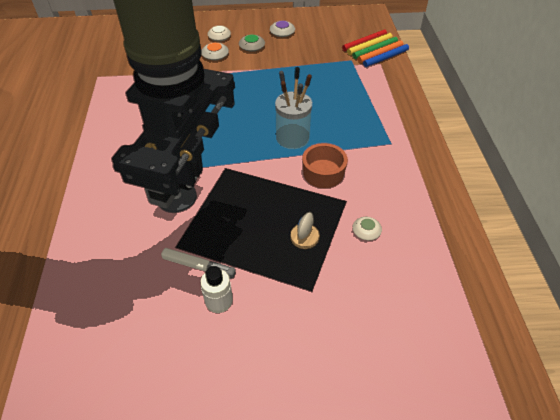

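View pics/top14.png

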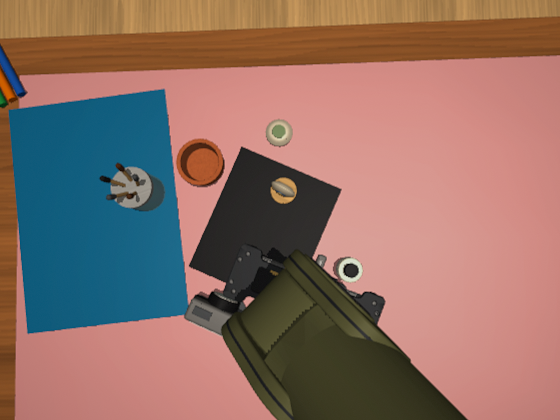

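```bash
python3 - <<'E'
from h import *
d=r.snapshot("side"); t=r.snapshot("top")
for u in [(165,254),(232,271)]: print("mk",loc(at(d,*u,.010)))
for u in [(185.5,228),(247,243.5)]: print("mk old ref check",loc(at(d,*u,.010)))
print("pot",loc(at(t,200.5,162,.042)))
for n,u,v,h in [("stone",284,190,.015),("bottle",349.5,270,.082),("pebble",279,132,.02),("jar",131,187,.09)]: print(n,loc(at(t,u,v,h)))
cv2.imwrite("pics/s15.png",cv2.resize(d["color"][220:320,130:330,::-1],None,fx=4,fy=4,interpolation=2))
E
```

```text
mk [-0.1233 -0.1206]
mk [-0.0083 -0.1128]
mk old ref check [-0.1168 -0.0612]
mk old ref check [-0.0068 -0.0552]
pot [0.0615 0.1476]
stone [ 0.0758 -0.0052]
bottle [-0.0094 -0.1609]
pebble [0.1684 0.0441]
jar [-0.0259  0.2254]
```

View pics/s15.png

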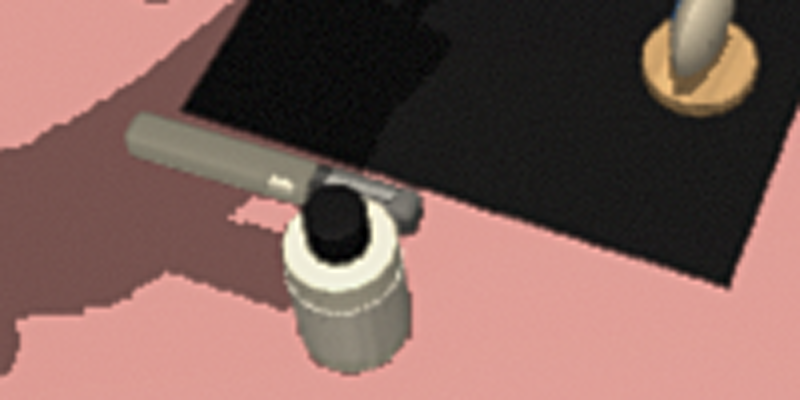

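The checks agree. The marker axis is at local y ≈ -0.121 to -0.113 and the pot at y ≈ 0.148, both off the sheet. The stone, bottle, pebble and jar are unmoved. Next is the shutter button.

Emit:
play_rows --targets '[[[0,0,0],[-0.37,0.52,0],255],[[0,0,0],[-0.37,0.52,0],255],[[0,0,0],[-0.37,0.52,0],255],[[0,0,0],[-0.37,0.53,0],255],[[0,0,0],[-0.38,0.53,0],255]]'

```text
clock: 16.05
tool_pos: [0.4067, 0.0868, 0.177]
eef_rot: [0.134, 0.693, -0.142, 0.694]
contact_force: [-0.3, -0.0, -0.9]
opening: 0.006
```

Emit:
play_rows --targets '[[[0,0,0],[0,0,0],255],[[0,0,0],[0,0,-0.4],255],[[0,0,0],[0,0,0],255]]'

```text
clock: 16.35
tool_pos: [0.407, 0.0854, 0.1605]
eef_rot: [0.134, 0.693, -0.142, 0.694]
contact_force: [-0.4, 0.1, 0.1]
opening: 0.008
```

```bash
python3 - <<'E'
from h import *
s,A,y=pose(); print(s["q"].round(2))
for n in ["side","wrist"]:
    d=r.snapshot(n); cv2.imwrite(f"pics/{n}16.png",d["color"][:,:,::-1])
    if n=="side": cv2.imwrite("pics/s16.png",cv2.resize((255*(d["color"][80:230,90:290,::-1]/255.)**.5).astype(np.uint8),None,fx=4,fy=4,interpolation=2))
E
```

```text
t 16.35 tcp [0.407  0.0854 0.1605] loc [-0.171 -0.037] toolx [-0.001 -0.012 -1.   ] yaw 67.51 F [-0.39  0.12  0.08] open 0.008 q7 0.02
[ 0.08  0.62 -0.63  2.22  0.77  0.53  0.02]
```

View pics/s16.png

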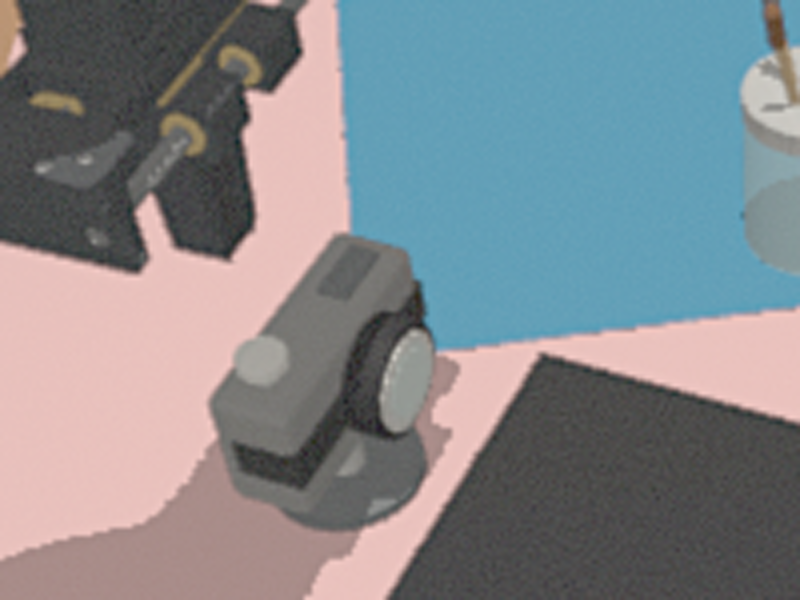

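View pics/wrist16.png

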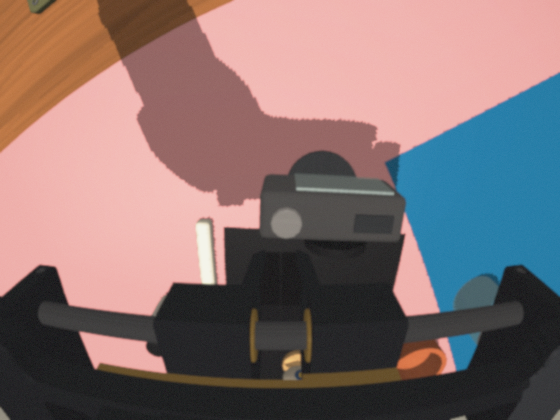

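```bash
cat >> h.py <<'E'
def fp(d,P):
    M=np.array(d["cam_to_world"]); p=M[:3,:3].T@(np.asarray(P)-M[:3,3]); X=np.array([p[0],-p[1],-p[2]])
    rr=np.hypot(X[0],X[1]); th=np.arctan2(rr,X[2]); return np.array([d["cx"]+d["fx"]*th*X[0]/rr, d["cy"]+d["fy"]*th*X[1]/rr])
E
python3 - <<'E'
from h import *
from scipy.optimize import least_squares
s,A,y=pose()
w=r.snapshot("wrist"); d=r.snapshot("side")
print("button pred wrist",fp(w,[*W(-.170,-.036),.109]),"side",proj(d,[*W(-.170,-.036),.109]),"seen (287,222),(155.5,170)")
for x in (-.04,-.03,-.02,-.0095,0,.0016,.025): print(x,fp(w,s["tool_pos"]+A@[x,0,-.009]).round(1),fp(w,s["tool_pos"]+A@[x,0,.009]).round(1),proj(d,s["tool_pos"]+A@[x,-.017,.009]).round(1))
im=w["color"]; cv2.imwrite("pics/w17.png",cv2.resize((255*(im[180:330,200:380,::-1]/255.)**.4).astype(np.uint8),None,fx=4,fy=4,interpolation=2))
E
```

```text
t 16.45 tcp [0.4077 0.0857 0.1616] loc [-0.1705 -0.0364] toolx [ 0.001 -0.011 -1.   ] yaw 67.47 F [-0.64 -0.18 -1.12] open 0.002 q7 0.03
button pred wrist [280.62548113 221.35942605] side [153.58521854 168.69534412] seen (287,222),(155.5,170)
-0.04 [278.7 282.1] [278.8 315.8] [140.1 131.5]
-0.03 [278.8 270.2] [278.9 302.8] [141.6 136.9]
-0.02 [278.9 259.6] [279.  291.1] [143.1 142.2]
-0.0095 [279.  249.7] [279.  280.1] [144.7 147.7]
0 [279.  241.6] [279.1 271. ] [146.1 152.5]
0.0016 [279.  240.4] [279.1 269.6] [146.3 153.3]
0.025 [279.2 223.9] [279.2 250.8] [149.5 164.8]
```

View pics/w17.png

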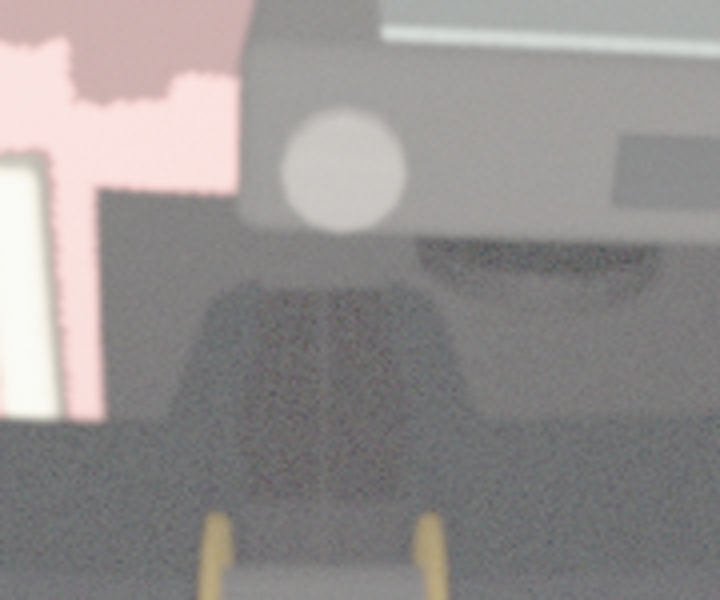

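Tips measured at tool x ≈ -0.010 again, which matches the desk contact, so I expect button contact at TCP z ≈ 0.099. I'll descend to just above it.

Emit:
play_rows --targets '[[[0.0,0,0],[0.03,0.03,-0.6],255],[[0,0,0],[0,0,-0.5],255],[[0,0,0],[0,0,-0.3],255],[[0,0,0],[0,0,0],255],[[0,0,0],[0,0,0],255]]'

```text
clock: 17.05
tool_pos: [0.4094, 0.0875, 0.1066]
eef_rot: [0.135, 0.692, -0.141, 0.695]
contact_force: [-0.4, -0.0, -0.7]
opening: 0.007
```

```bash
python3 - <<'E'
from h import *
s,A,y=pose(); print(s["q"].round(2))
for n in ["side"]:
    d=r.snapshot(n)
    if n=="side": cv2.imwrite("pics/s18.png",cv2.resize((255*(d["color"][80:230,90:290,::-1]/255.)**.5).astype(np.uint8),None,fx=4,fy=4,interpolation=2))
pose()
E
```

```text
t 17.05 tcp [0.4094 0.0875 0.1066] loc [-0.1697 -0.0341] toolx [ 0.003 -0.011 -1.   ] yaw 67.48 F [-0.39 -0.02 -0.7 ] open 0.007 q7 -0.16
[-0.04  0.71 -0.45  2.27  0.97  0.37 -0.16]
t 17.1 tcp [0.4096 0.0875 0.1068] loc [-0.1696 -0.0339] toolx [ 0.004 -0.01  -1.   ] yaw 67.47 F [-0.09 -0.77  1.04] open 0.009 q7 -0.16
```

View pics/s18.png

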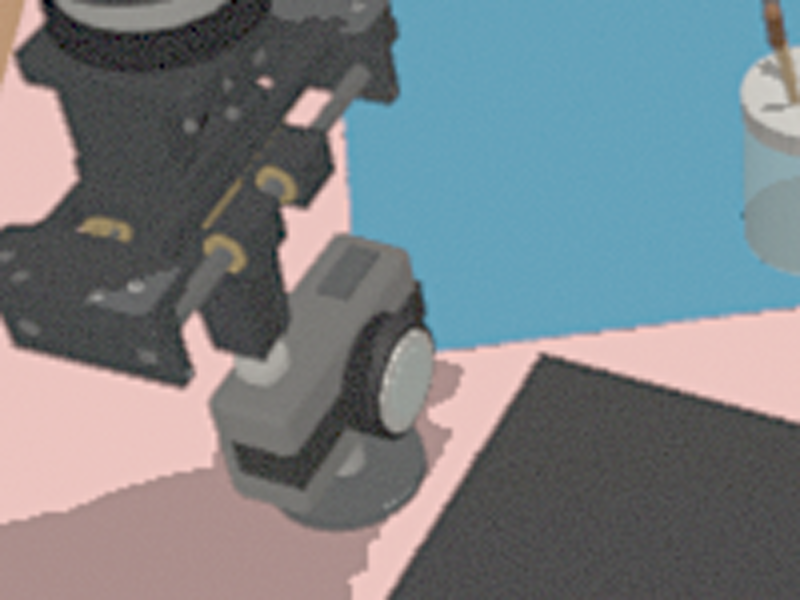

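The tips are directly over the cap (crop (262,360)). I'll step down with force checks.

Emit:
play_rows --targets '[[[0,0,0],[0,0,-0.1],255],[[0,0,0],[0,0,0],255],[[0,0,0],[0,0,0],255]]'

```text
clock: 17.4
tool_pos: [0.4093, 0.0874, 0.1024]
eef_rot: [0.135, 0.692, -0.141, 0.695]
contact_force: [-0.6, 0.3, -0.2]
opening: 0.003
```

```bash
cat > f.py <<'E'
from h import *
F=[];Z=[]
s=r.get_state(); F.append(s["contact_force"]);Z.append(s["tool_pos"][2])
for i in range(2):
    r.snapshot("side"); s=r.get_state(); F.append(s["contact_force"]);Z.append(s["tool_pos"][2])
print("F",np.mean(F,0).round(2),"z",np.mean(Z).round(4),np.array(F)[:,2].round(2))
E
python3 f.py
```

```text
F [-0.08  0.28 -0.2 ] z 0.1024 [-0.22 -0.37 -0.01]
```

Emit:
play_rows --targets '[[[0,0,0],[0,0,-0.06],255],[[0,0,0],[0,0,0],255]]'

```text
clock: 17.7
tool_pos: [0.4091, 0.0874, 0.0997]
eef_rot: [0.134, 0.692, -0.141, 0.695]
contact_force: [0.1, -0.2, -0.3]
opening: 0.005
```

```bash
python3 f.py
```

```text
F [-0.06 -0.12  0.22] z 0.0997 [-0.3   0.39  0.56]
```

Emit:
play_rows --targets '[[[0,0,0],[0,0,-0.05],255],[[0,0,0],[0,0,0],255]]'

```text
clock: 18.0
tool_pos: [0.4091, 0.0874, 0.0977]
eef_rot: [0.134, 0.692, -0.141, 0.695]
contact_force: [-0.4, 0.7, 1.5]
opening: 0.003
```

```bash
python3 f.py
```

```text
F [-0.28 -0.4   1.56] z 0.0978 [1.54 0.9  2.26]
```

Emit:
play_rows --targets '[[[0,0,0],[0,0,-0.05],255],[[0,0,0],[0,0,0],255]]'

```text
clock: 18.3
tool_pos: [0.4091, 0.0875, 0.0958]
eef_rot: [0.135, 0.692, -0.141, 0.695]
contact_force: [-0.7, 0.0, 2.7]
opening: 0.005
```

```bash
python3 f.py
```

```text
F [ 0.04 -0.32  2.72] z 0.0958 [2.68 2.02 3.45]
```

Emit:
play_rows --targets '[[[0,0,0],[0,0,-0.03],255],[[0,0,0],[0,0,0],255]]'

```text
clock: 18.6
tool_pos: [0.4091, 0.0874, 0.0948]
eef_rot: [0.135, 0.692, -0.141, 0.695]
contact_force: [-0.8, -1.1, 7.2]
opening: 0.005
```

```bash
python3 f.py
```

```text
F [-0.92 -0.75  7.31] z 0.0948 [7.23 8.26 6.44]
```

The first-click stop is felt at 7.3 N, right at the second-stage threshold. I'll ease back slightly and hold about 1 s.

Emit:
play_rows --targets '[[[0,0,0],[0,0,0.007],255],[[0,0,0],[0,0,0],255]]'

```text
clock: 18.9
tool_pos: [0.4091, 0.0875, 0.0952]
eef_rot: [0.135, 0.692, -0.141, 0.695]
contact_force: [-0.5, -0.2, 7.4]
opening: 0.009
```

```bash
python3 f.py
```

```text
F [-0.64 -0.51  7.43] z 0.0952 [7.41 7.11 7.77]
```

Emit:
play_rows --targets '[[[0,0,0],[0,0,0],255],[[0,0,0],[0,0,0],255],[[0,0,0],[0,0,0],255],[[0,0,0],[0,0,0],255],[[0,0,0],[0,0,0],255]]'

```text
clock: 19.5
tool_pos: [0.4092, 0.0875, 0.0952]
eef_rot: [0.135, 0.692, -0.141, 0.695]
contact_force: [-0.5, -0.2, 7.4]
opening: 0.005
```

Emit:
play_rows --targets '[[[0,0,0],[0,0,0],255],[[0,0,0],[0,0,0],255],[[0,0,0],[0,0,0],255],[[0,0,0],[0,0,0],255],[[0,0,0],[0,0,0],255]]'

```text
clock: 20.0
tool_pos: [0.4091, 0.0874, 0.0952]
eef_rot: [0.135, 0.692, -0.141, 0.695]
contact_force: [-0.8, -0.4, 7.6]
opening: 0.005
```

```bash
python3 f.py
```

```text
F [-0.61  0.1   7.01] z 0.0952 [7.56 6.37 7.11]
```

Emit:
play_rows --targets '[[[0,0,0],[0,0,0.008],255],[[0,0,0],[0,0,0],255]]'

```text
clock: 20.3
tool_pos: [0.4091, 0.0875, 0.0954]
eef_rot: [0.135, 0.692, -0.141, 0.695]
contact_force: [-0.3, -1.6, 6.1]
opening: 0.007
```

```bash
python3 f.py
```

```text
F [-0.74 -0.83  5.99] z 0.0954 [6.06 6.21 5.71]
```

Emit:
play_rows --targets '[[[0,0,0],[0,0,0],255],[[0,0,0],[0,0,0],255],[[0,0,0],[0,0,0],255],[[0,0,0],[0,0,0],255],[[0,0,0],[0,0,0],255]]'

```text
clock: 20.9
tool_pos: [0.4091, 0.0875, 0.0954]
eef_rot: [0.135, 0.692, -0.141, 0.695]
contact_force: [-0.5, -1.2, 6.8]
opening: 0.007
```

Emit:
play_rows --targets '[[[0,0,0],[0,0,0],255],[[0,0,0],[0,0,0],255],[[0,0,0],[0,0,0],255],[[0,0,0],[0,0,0],255],[[0,0,0],[0,0,0],255]]'

```text
clock: 21.4
tool_pos: [0.4092, 0.0875, 0.0954]
eef_rot: [0.135, 0.692, -0.141, 0.695]
contact_force: [-1.3, -0.9, 5.4]
opening: 0.005
```

```bash
python3 f.py
```

```text
F [-1.26 -0.45  5.64] z 0.0954 [5.39 5.61 5.93]
```

About 6 N held for over a second at the first click. Now I'll press it fully home.

Emit:
play_rows --targets '[[[0,0,0],[0,0,-0.06],255],[[0,0,0],[0,0,-0.05],255],[[0,0,0],[0,0,0],255]]'

```text
clock: 21.8
tool_pos: [0.4092, 0.0875, 0.0913]
eef_rot: [0.134, 0.691, -0.141, 0.696]
contact_force: [-1.8, -0.1, 12.0]
opening: 0.003
```

```bash
python3 f.py
```

```text
F [-1.57 -0.21 12.11] z 0.0913 [11.96 11.98 12.38]
```

Emit:
play_rows --targets '[[[0,0,0],[0,0,-0.03],255],[[0,0,0],[0,0,0],255],[[0,0,0],[0,0,0],255]]'

```text
clock: 22.2
tool_pos: [0.4092, 0.0875, 0.0909]
eef_rot: [0.134, 0.691, -0.141, 0.696]
contact_force: [-2.6, -1.5, 22.5]
opening: 0.003
```

```bash
python3 f.py
```

```text
F [-2.46 -1.14 23.12] z 0.0909 [22.49 23.2  23.66]
```

At 23 N the button is on its hard stop. I'll release and lift clear.

Emit:
play_rows --targets '[[[0,0,0],[0,0,0.2],255],[[0,0,0],[0,0,0.5],255],[[0,0,0],[0,0,0.8],255],[[0,0,0],[0,0,0.8],255],[[0,0,0],[0,0,0.5],255]]'

```text
clock: 22.8
tool_pos: [0.4094, 0.0877, 0.2032]
eef_rot: [0.135, 0.691, -0.141, 0.696]
contact_force: [-0.5, -0.7, -0.7]
opening: 0.002
```

Emit:
play_rows --targets '[[[0,0,0],[-0.1,0.8,0.2],255],[[0,0,0],[-0.1,0.8,0.2],255],[[0,0,0],[0,0.8,0],255],[[0,0,0],[0,0.8,0],255],[[0,0,0],[0,0,0],255]]'

```text
clock: 23.3
tool_pos: [0.4009, 0.2208, 0.2181]
eef_rot: [0.135, 0.692, -0.137, 0.696]
contact_force: [-0.1, 0.1, -0.2]
opening: 0.008
```

```bash
python3 - <<'E'
from h import *
pose()
for n in ["side","top"]:
    d=r.snapshot(n); cv2.imwrite(f"pics/{n}20.png",d["color"][:,:,::-1])
E
```

```text
t 23.3 tcp [0.4009 0.2208 0.2181] loc [-0.2328  0.0837] toolx [ 0.004 -0.005 -1.   ] yaw 67.82 F [-0.09  0.14 -0.17] open 0.008 q7 -0.06
```

View pics/side20.png

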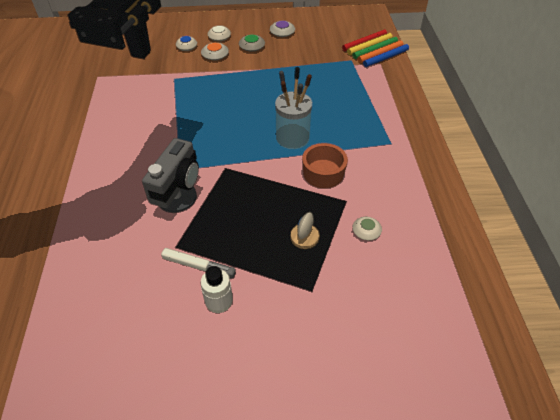

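View pics/top20.png

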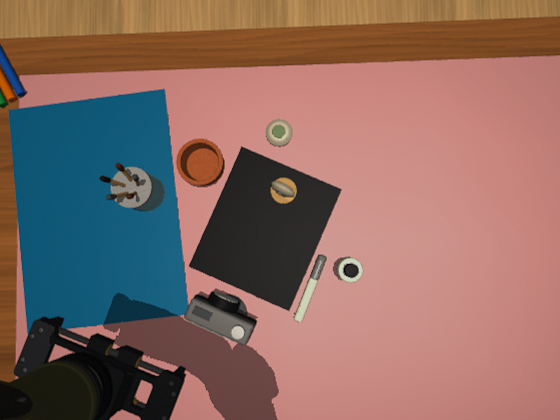

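The final views show the sheet clear. The marker runs from (321,257) to (298,320) in the top view, the pot is at (200,162), and the button is back up.

```bash
python3 - <<'E'
from h import *
t=r.snapshot("top")
print([loc(at(t,*u,.014)) for u in [(321,257),(298,320)]], loc(at(t,200.5,162,.042)))
s=r.get_state(); print(s["contact_force"],np.abs(s["qd"]).max())
print(r.finish_job())
E
```

```text
[array([-0.0085, -0.1128]), array([-0.1265, -0.1187])] [0.0615 0.1476]
[-0.09698152 -0.63177311 -0.00686227] 0.0181905867073056
the job is handed in; nothing more can be done
None
```

I cleared the sheet and took the shot, then handed the job in at about 23.4 s of the 67 s allowed. `finish_job` gave no verdict, so everything below comes from my own checks.

**What I did**
- **Pot:** I dragged it off the sheet from inside its mouth, keeping it upright. Its axis ended at about y = +0.148 m in sheet coordinates (limit 0.136).
- **Marker:** I lifted it past the sheet's -y edge and set it down. Its axis ended between y = -0.113 and -0.119 m (limit -0.104).
- **Shutter:** I held the button at the first click for over a second at 7.4 N, then for over a second at about 6 N. I then pressed it home until the force jumped to 23 N on the stop, and released it.

**Last checks:** In the final pictures the stone, jar, bottle and pebble look where they started, the button is back up, and the robot touches nothing.

**What disagreed or went wrong**
- **Fingertip position:** The fingertips were about 10 mm behind the reported TCP, not 25 mm ahead as stated. Camera triangulation and contact both showed them well short of the stated position.
- **First grasp missed:** Because of that offset, my first close on the marker passed over it.
- **Firm desk contact:** Feeling for the desk, the fingertips pressed to 69 N. That is below the 120 N wrist limit, and I believe the 40 N limit applies only to the gripper's body. I took it to be fingertip contact but could not confirm that.
- **Hold above the suggested force:** The first part of the half-press sat at about 7.4 N, just above the 4–6 N advised. I estimate the second stage moved only a few tenths of a millimetre.

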